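# Pack a mounted fossil tooth in its double-latched carrying case

### The arm

A 6-joint arm with a two-finger parallel gripper is mounted at the origin on the work surface. World frame = base frame: x ahead of the robot, y to its left, z up, the work surface at z = 0. Lengths are in m, angles in rad, forces in N, time in s.
With the tool pointing down it reaches from about 0.25 to 0.8 m from the base axis. Payload 3.9 kg.
Tool frame: the origin (TCP) lies between the finger pads; the fingertips stand 8 mm ahead of it and the grasp point (between the pads) lies 11 mm behind it (ctrl.tip_reach is the distance from the TCP to the fingertips, in m); z points along the fingers, y is the line along which they close (so a half turn about z gives the same grasp; the last joint's range is limited). The gripper opens to 85 mm and grips with 20 to 120 N. Pads are 22 mm wide; open, the fingers measure 114 mm over their backs; the gripper's body (76 mm by 85 mm) begins 54 mm behind the grasp point. The pads swing forward as they close: fully open they stand 13 mm farther back than shut.
Start: joints at [1.174, 0.26, -0.138, 1.173, 0, 1.571], TCP at [0.203, 0.484, 0.239] pointing down, gripper open.
Joint ranges: [-2.78, 2.78], [-0.83, 1.72], [-1.28, 1.37], [-1.9, 2.12], [-1.57, 1.48], [-3.14, 3.14]. Speed limits (rad/s): [2.57, 2.57, 3.14, 3.14, 3.14, 3.14].

### API

Orientations are given as a rotation vector (axis times angle).
In Python, from bench import status, optics, ctrl gives the robot as it stands.
- The arm moves only by the tool step_arm, never from a script. Its argument "increments" is a list of rows, each a list of 3 entries, a list of its own where there are three numbers: the finger opening in m, from 0 to 0.0854, then the shift along the tool's x, y, z in m, then the turn about the tool's z in rad. A call has exactly 8 rows; each row is the pose to reach, as a shift and turn from the pose commanded when the call began, along the tool's axes at that moment; what a row does not reach only later rows make up. A row lasts 1/10 s, in which the tool goes at most 50 mm and 8.59 degrees, less where a joint would pass 70% of its speed; a pose out of reach is approached as far as the arm can. A call with a gripper value outside its range is refused whole. The fingers move at their own pace and stop on an object; "squeeze" is the grip in N (left out, the last holds). Time passes only in rows, so rows that repeat a pose let the fingers close, or fill a call up. It gives the time, the measured TCP pose, the force, the opening and the grip force at its end, in the units of the state.
- status.observe(): the state, without advancing time (a new reading comes with each control period).
- optics.grab_frame(name): name is "scene" or "top" or "wrist"; returns a dict with "color" (400x640x3 uint8, red, green, blue), "depth" (400x640 float32, m along the optical axis (not along the pixel's ray), 0 where there is no reading), "K" (3x3 intrinsics, pixels), "D" ([k1, k2, p1, p2, k3] as OpenCV has them; the pictures are not rectified), "camera_from_world" (4x4, takes a point from world to camera coordinates). Camera axes: x right, y up, looking along -z (the intrinsics and any distortion apply to the point x, -y, -z); pixel columns grow to the right and rows downward; lengths in m; the calibration is good to about 2 mm. A picture is of the moment at which its call begins.
- ctrl.job_done(): hands the job in; it is judged then, once.
Trained networks look in the newest picture that a camera, given by its name, has taken for a name from the list of things; names that differ only in an ending like _2 or _b are one class to them, and where a whole thing is asked for, a point or a joint stands for the part that bears it (a point fixed in the world has none). Each returns a list of dicts, best first, with "conf" (0 to 1); they miss things now and then, are a little off and sometimes report something else, mostly with a low value. They report only what shows in the picture. A call takes as long as a camera call. They do not tell look-alikes from the thing itself.
- optics.find_in(camera, target): "centre" ([row, column] in pixels, amid what is visible of it).
- optics.trace(camera, target): "region" (400x640 bool, what is visible of it) and "centre" ([row, column] in pixels, amid what is visible of it).
The state is a dict: "time": time; "q": joint angles; "dq": joint speeds; "joint_efforts": joint torques, N m; "position": TCP position; "ee_rot": TCP orientation; "ft_force": force on the tool from outside, world axes, zero at the start; "torque": the same for the moment, N m; "width": opening from 0.0 (shut) to 1.0 (fully open); "grasp_force": force on a finger pad.
Only numpy, scipy, OpenCV 4.12 (cv2) and the standard library are available. Lean on these libraries where they do the work, as an engineer would, in place of code of your own. Each camera call takes 0.05 s, during which the arm holds its last target. There are 200 camera calls.

### The job

Pack the mounted fossil tooth in its carrying case: swing the latch arm off the lid, lift the lid a little until the safety catch stops it, then push that catch in under the lid's edge and open the lid right up. Lower the tooth's carrier plate (do not drop it) onto the two pins in the case so that both holes engage and it lies flat on the floor of the case, leaving the lid standing open and the other things on the bench where they are.

Things in the scene. Friction and masses are not known exactly. Their poses are not given: they have to be found in the camera images.
- case: Grey steel carrying case, fixed to the bench, outside 220 (its x) x 170 (its y) x 70 mm high, walls and floor 4 mm, origin at the centre of its underside. The lid is hinged along the top of its +y side, the opening front is the -y side, the latch arm is at the -x end, two pins stand on the floor. Directions and mm positions below are in the case's frame.
- latch (a joint): Angle (rad) of the latch arm, a steel bar 14 mm wide, 8 mm thick, swinging level about a post at case (-138, -50), 2 mm above the lid. At 0 it points to +x, 30 mm over the lid; it grows as its free end swings towards -y, to a stop at 1.65. The lid is free only with the arm alongside the case's end (above 1.3). Needs 1 to 2 N at the knob, stays where left. Starts between 0 and 0.25.
- latch_knob (a point): Centre of the grip part of the upright black knob on the latch arm: knob 14 mm in diameter, from 86 to 116 mm above the bench, this point 102 mm up and 45 mm from the arm's post.
- lid (a joint): Lid angle (rad): 0 shut, grows as the front edge rises; end stop at 1.75 (just past upright). Stiff hinge: the lid stays at any angle, needs about 7 N at the handle. With the latch off it can be raised to about 0.24, where the hidden catch stops it; once the catch is in it opens all the way.
- lid_hinge (a point): Point on the lid's hinge line: case (0, +90), 73 mm up. The hinge line runs along the case's x.
- lid_handle (a point): Middle of the lid handle's grip bar: round steel, 10 mm thick, 54 mm long along the case's x, centre 32 mm above the lid's top face (108 mm above the bench when shut), 185 mm from the hinge line towards the front, at case x -5. The round bar can turn between the fingers as the lid swings. Its frame tilts with the lid.
- lid_edge (a point): Lower rim of the lid's front apron, at case x 72. The lid is 226 x 203 x 6 mm and overhangs the front wall by 28 mm; its 4 mm thick apron hangs to 53 mm above the bench when shut and hides the catch. At lid angle 0.2 this rim is about 93 mm up.
- catch (a joint): Travel (m) of the hidden safety catch: 0 out (holding), up to 0.016 pushed in; the lid is freed from 0.010 on. It slides level along the case's +y (into the case) through a slot in the front wall, takes about 5 N and stays where it is pushed.
- catch_face (a point): Centre of the catch's steel push face, facing -y (outwards): 44 mm wide (x), 16 mm high, at case x 72, 52 mm above the bench, 20 mm out from the front wall, 8 mm behind the lid's front edge. Reached only with the lid lifted, by a finger slanted (about 40 degrees) in under the lid's edge from the front; the slot behind it is 48 mm wide and 22 mm high.
- carrier_grip (a point): Centre of the plaster block on the loose carrier plate: block 56 (x) x 32 (y) mm, from 6 to 40 mm above the plate's underside, this point 26 mm up; the dark tooth, 25 mm thick, lies along x on its top, to 56 mm up. Aluminium plate 150 (x) x 64 (y) x 6 mm with a 12 mm hole 55 mm either side of the middle along x. 0.18 to 0.35 kg.
- hole0 (a point): Centre of the carrier plate's hole at its -x end, on the plate's underside.
- hole1 (a point): Centre of the carrier plate's hole at its +x end, on the plate's underside. Either hole may go on either pin.
- pin0 (a point): Tip of the pin at the -x end of the case's floor: 8 mm in diameter, tapered tip, standing 22 mm above the inside floor; tip 26 mm above the bench; at case (-55, 0).
- pin1 (a point): Tip of the other pin, same size, at case (+55, 0). The plate seated lies with its underside on the floor, 4 mm above the bench.
- chip_a: Bystander: loose stone chip, 45 x 34 x 22 mm.
- chip_b: Bystander: loose stone chip, 38 x 30 x 20 mm.
- bone_block: Bystander: loose block of bone in matrix, 100 x 75 x 60 mm.
- brush: Bystander: brush lying on the bench.
- scraper: Bystander: spatula, 190 mm long, lying on the bench.
- jar: Bystander: white jar, 64 mm in diameter, 85 mm high.
- vertebra: Bystander: loose vertebra, 64 mm across, 40 mm high.
- bowl: Bystander: green bowl, 100 mm across, 45 mm high.
Not all that is in view belongs to the job. There is more than one size of the part that bears carrier_grip; the job needs the smallest.

How it is judged:
By the outcome, as a careful person would: the job done as asked, in the order asked, and still so for the second after the job is handed in, with the robot touching nothing.
It also fails if it takes over 72 s, if anything falls off the work surface, if the arm or the gripper's body presses on something with over 40 N, if the wrist force passes 120 N, or if a joint passes its speed limit or range.

## Working session

There is one attempt and no reset: what is moved stays moved. The work goes in short steps, Python scripts to look and compute and a tool call to move; the robot and the scene stay as the last step left them, time stands still between calls to the robot, and variables do not carry over. Pictures are saved under pics/ and viewed, at most 10 in all, crops included, and the job is handed in when it is done.

Besides the shell and the picture viewer there is one more tool, called by a JSON object that holds its "op" and its "data", one argument or row to a line. step_arm: Moves the arm, as the interface text tells. Its arguments: {"type":"object","properties":{"increments":{"type":"array"},"squeeze":{"type":"number"}},"required":["increments"]}

```bash
mkdir -p pics; ls; cat > h.py <<'E'
import numpy as np, cv2
from bench import status, optics, ctrl
from scipy.spatial.transform import Rotation as R
def unproj(f,rc,depth=None):
    r,c=rc
    u=cv2.undistortPoints(np.array([[[c,r]]],float),f["K"],np.array(f["D"],float))[0,0]
    if depth is None:
        depth=f["depth"][int(round(r)),int(round(c))]
    p=np.array([u[0]*depth,-u[1]*depth,-depth,1])
    return (np.linalg.inv(f["camera_from_world"])@p)[:3]
def cloud(f):
    h,w=f["depth"].shape
    cc,rr=np.meshgrid(np.arange(w),np.arange(h))
    u=cv2.undistortPoints(np.stack([cc,rr],-1).reshape(-1,1,2).astype(float),f["K"],np.array(f["D"],float)).reshape(h,w,2)
    d=f["depth"]
    p=np.stack([u[...,0]*d,-u[...,1]*d,-d,np.ones_like(d)],-1)
    P=(p@np.linalg.inv(f["camera_from_world"]).T)[...,:3]
    P[d<=0]=np.nan
    return P
def project(f,p):
    q=f["camera_from_world"]@np.append(p,1); q=q[:3]*[1,-1,-1]
    r,_=cv2.projectPoints(q.reshape(1,3),np.zeros(3),np.zeros(3),f["K"],np.array(f["D"],float)); return r[0,0][::-1]
def save(n,img,s=1):
    cv2.imwrite(n,cv2.resize(img[...,::-1],None,fx=s,fy=s))
E
python3 - <<'E'
from h import *
import pickle
s=status.observe();print({k:np.round(v,3) for k,v in s.items()},ctrl.tip_reach)
ims=[]
for cam in("scene","top"):
    f=optics.grab_frame(cam);pickle.dump(f,open(cam+".pkl","wb"))
    save(f"pics/{cam}0.png",f["color"],1.25)
    P=cloud(f)
    for n in["case","latch_knob","lid_handle","carrier_grip","lid_hinge","catch_face","chip_a","bone_block","brush","scraper","jar","vertebra","bowl"]:
        for d in optics.find_in(cam,n)[:4]:
            c=d["centre"]
            print(cam,n,round(d["conf"],2),np.round(c),np.round(P[int(c[0]),int(c[1])],3))
E
```

```text
pics
{'time': np.float64(0.0), 'q': array([ 1.174,  0.261, -0.139,  1.173,  0.   ,  1.571]), 'dq': array([ 0.   ,  0.002,  0.001,  0.001, -0.002,  0.001]), 'joint_efforts': array([ 2.0000e-03, -4.0568e+01,  2.5392e+01,  1.9000e-02, -0.0000e+00,
       -0.0000e+00]), 'position': array([0.203, 0.484, 0.238]), 'ee_rot': array([-6.19e-01, -3.08e+00,  3.00e-03]), 'ft_force': array([ 0.812, -1.269,  0.237]), 'torque': array([-0.069, -0.01 , -0.035]), 'grasp_force': np.float64(0.0), 'width': np.float64(1.0)} 0.008
scene case 0.77 [269. 318.] [0.632 0.152 0.077]
scene latch_knob 0.68 [227. 333.] [ 0.449 -0.038 -0.001]
scene latch_knob 0.57 [268. 320.] [0.628 0.155 0.077]
scene lid_handle 0.88 [263. 311.] [0.634 0.124 0.077]
scene carrier_grip 0.94 [194. 284.] [ 0.495 -0.259  0.013]
scene carrier_grip 0.67 [169. 347.] [ 0.247 -0.244  0.034]
scene carrier_grip 0.64 [140. 266.] [ 0.38  -0.611  0.027]
scene lid_hinge 0.63 [260. 312.] [0.628 0.114 0.076]
scene chip_a 0.72 [214. 300.] [ 0.52  -0.122  0.023]
scene chip_a 0.66 [236. 240.] [ 0.717 -0.137  0.016]
scene bone_block 0.86 [207. 214.] [ 0.
[... 637 characters left out ...]
op lid_hinge 0.76 [163. 266.] [0.61  0.12  0.077]
top lid_hinge 0.56 [216. 434.] [ 0.445 -0.453  0.022]
top chip_a 0.7 [196. 339.] [ 0.51  -0.126  0.024]
top chip_a 0.42 [141. 345.] [ 0.702 -0.149  0.021]
top bone_block 0.63 [139. 388.] [ 0.698 -0.293  0.063]
top bone_block 0.42 [192. 174.] [0.505 0.421 0.084]
top brush 0.71 [218. 434.] [ 0.434 -0.449  0.026]
top scraper 0.75 [147. 431.] [ 0.693 -0.452  0.003]
top jar 0.7 [195. 175.] [0.498 0.424 0.063]
top jar 0.19 [208. 383.] [ 0.462 -0.275  0.056]
top vertebra 0.53 [224. 182.] [0.406 0.405 0.04 ]
top vertebra 0.37 [166. 268.] [0.596 0.112 0.082]
top bowl 0.74 [153. 172.] [0.662 0.466 0.007]
top bowl 0.28 [137. 388.] [ 0.708 -0.29   0.066]
```

View pics/scene0.png

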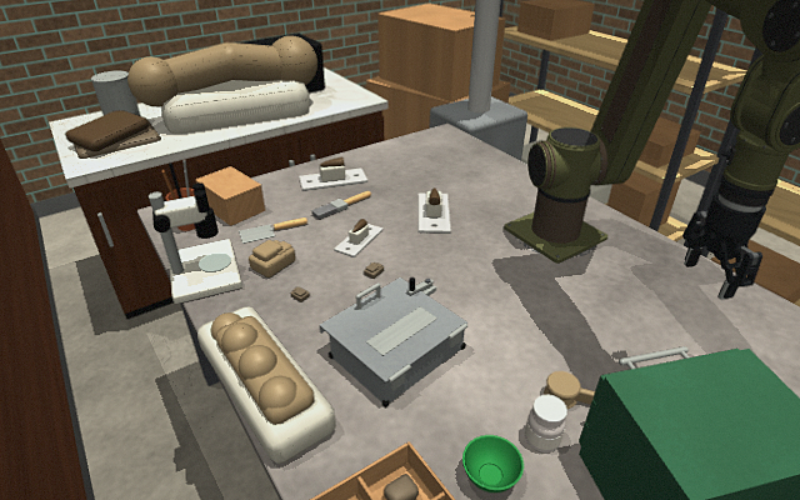

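View pics/top0.png

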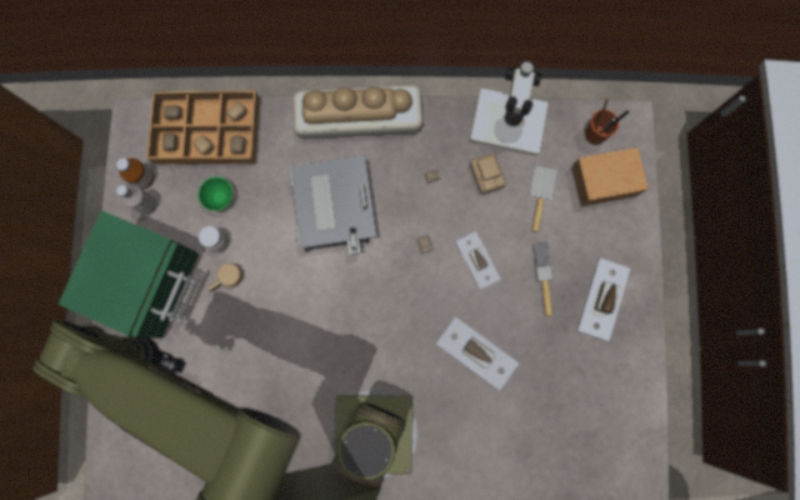

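The scene view shows the case at about (395,335) with the handle at (368,295) and the knob at (412,284). The top view shows the case at (335,200), with its front facing image right (world -y) and the latch at (352,240).
There are three carriers in the top view: (478,260), (478,353) and (605,298). The first looks smallest. I'll measure each one and confirm in a crop.

```bash
cat > m.py <<'E'
from h import *
import pickle
F={c:pickle.load(open(c+".pkl","rb")) for c in("scene","top")}
C={c:cloud(F[c]) for c in F}
def sel(c,x,y,z):
    P=C[c]; m=(P[...,0]>x[0])&(P[...,0]<x[1])&(P[...,1]>y[0])&(P[...,1]<y[1])&(P[...,2]>z[0])&(P[...,2]<z[1]); return P[m]
for c in F:
    q=sel(c,(.4,.85),(-.05,.32),(.068,.085))
    r=cv2.minAreaRect(q[:,:2].astype(np.float32)*1000)
    print(c,"lid",len(q),r,np.median(q[:,2]))
    for z in((.092,.1),(.1,.125)):
        q=sel(c,(.4,.85),(-.1,.32),z)
        a=q[q[:,0]<.53];b=q[q[:,0]>=.53]
        for k in(a,b):
            if len(k)>3: print(" high",z,len(k),np.round(k.mean(0),3),np.round(k.min(0),3),np.round(k.max(0),3), cv2.minAreaRect(k[:,:2].astype(np.float32)*1000))
    for nm,cx,cy in(("A",.465,-.27),("B",.245,-.25),("C",.37,-.61)):
        q=sel(c,(cx-.13,cx+.13),(cy-.13,cy+.13),(.004,.075))
        if nm=="A": q=q[(q[:,1]<-.17)]
        q2=sel(c,(cx-.12,cx+.12),(cy-.12,cy+.12),(.028,.075))
        print(c,nm,len(q),cv2.minAreaRect(q[:,:2].astype(np.float32)*1000),"blk",cv2.minAreaRect(q2[:,:2].astype(np.float32)*1000) if len(q2)>3 else 0, np.nanmax(q[:,2]))
f=F["top"]["color"]; 
a=cv2.resize(f[165:325,330:530],None,fx=4,fy=4,interpolation=cv2.INTER_CUBIC)
cv2.imwrite("pics/crop1.png",cv2.resize(a,(750,600))[...,::-1])
E
python3 m.py
```

```text
scene lid 5294 ((664.9666748046875, 117.43281555175781), (249.31704711914062, 370.66156005859375), 85.83850860595703) 0.07589576775849821
 high (0.092, 0.1) 140 [0.789 0.119 0.097] [ 0.53  -0.001  0.092] [0.85  0.205 0.1  ] ((690.1378173828125, 101.87969970703125), (205.8015899658203, 319.5569763183594), 89.99637603759766)
 high (0.1, 0.125) 180 [0.681 0.077 0.107] [0.53  0.028 0.1  ] [0.85  0.197 0.118] ((713.468505859375, 70.39928436279297), (347.75244140625, 131.2820587158203), 22.259998321533203)
scene A 476 ((464.3786315917969, -285.6649169921875), (230.6472930908203, 227.63827514648438), 4.372286319732666) blk ((473.1662902832031, -275.9114990234375), (57.25608825683594, 34.45835494995117), 22.580625534057617) 0.0557077273760791
scene B 772 ((242.31295776367188, -264.7544860839844), (236.49119567871094, 236.6359100341797), 85.06603240966797) blk ((222.8394012451172, -271.3096923828125), (84.36631774902344, 43.3795051574707), 53.790977478027344) 0.07488867575175939
scene C 760 ((370.81414794921875, -611.048583984375), (250.91744995117188, 251.56224060058594), 2.116957902908325) 
[... 1007 characters left out ...]
4560546875, -285.1958923339844), (259.15887451171875, 229.2761688232422), 0.2716640532016754) blk ((468.5867614746094, -277.50628662109375), (55.444007873535156, 33.50978088378906), 26.494901657104492) 0.06445897321738503
top B 2684 ((244.37612915039062, -250.28915405273438), (259.17352294921875, 259.2403869628906), 0.20867979526519775) blk ((217.49327087402344, -275.7727966308594), (81.91515350341797, 45.346431732177734), 54.16461181640625) 0.074998969298671
top C 2451 ((371.17657470703125, -610.2205810546875), (259.4510498046875, 257.1485595703125), 89.99688720703125) blk ((366.2398986816406, -623.2476196289062), (46.75886154174805, 82.18685150146484), 73.0534896850586) 0.07499317850262854
```

View pics/crop1.png

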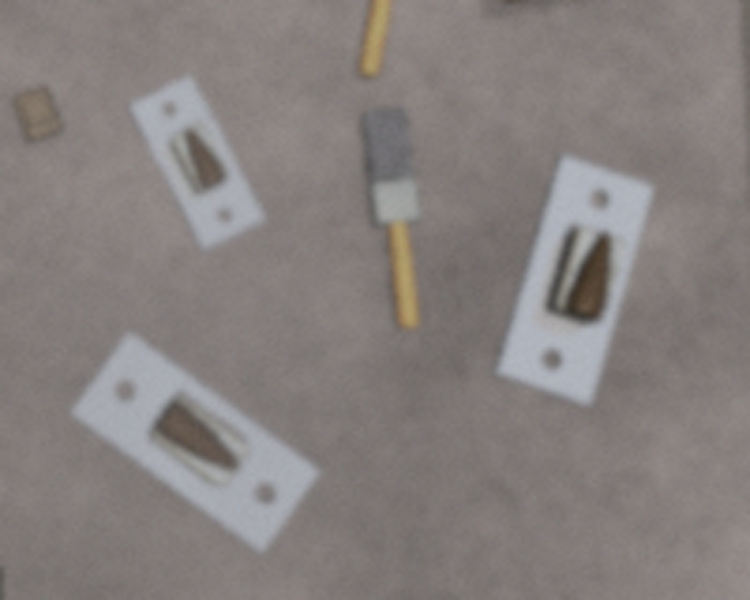

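The crop confirms the carrier at crop (198,160) is clearly the smallest plate. Its block measures 56x33 mm, against about 83x45 mm for the look-alikes at (195,440) and (578,280). Next I'll fit the case.

```bash
cat > m2.py <<'E'
from h import *
import pickle
from scipy.optimize import least_squares
F={c:pickle.load(open(c+".pkl","rb")) for c in("scene","top")}
res={}
for c in F:
    P=cloud(F[c]); m=((P[...,0]>.4)&(P[...,0]<.76)&(P[...,1]>-.08)&(P[...,1]<.28)&(P[...,2]>.068)&(P[...,2]<.086)).astype(np.uint8)
    m=cv2.morphologyEx(m,cv2.MORPH_OPEN,np.ones((5,5),np.uint8))
    n,l,s,_=cv2.connectedComponentsWithStats(m); k=1+np.argmax(s[1:,4]); q=P[l==k]
    r=cv2.minAreaRect(q[:,:2].astype(np.float32)*1000); print(c,len(q),r,np.median(q[:,2]))
    for nm,x,y,z in(("handle",(.55,.73),(-.06,.12),(.096,.118)),("knob",(.44,.54),(-.0,.12),(.092,.13))):
        M=(P[...,0]>x[0])&(P[...,0]<x[1])&(P[...,1]>y[0])&(P[...,1]<y[1])&(P[...,2]>z[0])&(P[...,2]<z[1]); k=P[M]
        if len(k)>3: print(nm,len(k),np.round(np.median(k,0),3),np.round(k.min(0),3),np.round(k.max(0),3),cv2.minAreaRect(k[:,:2].astype(np.float32)*1000))
    q=P[(P[...,0]>.38)&(P[...,0]<.56)&(P[...,1]>-.37)&(P[...,1]<-.18)&(P[...,2]>.003)&(P[...,2]<.075)]
    P2=P.copy();m=((P[...,0]>.38)&(P[...,0]<.56)&(P[...,1]>-.37)&(P[...,1]<-.18)&(P[...,2]>.004)&(P[...,2]<.075)).astype(np.uint8)
    m=cv2.morphologyEx(m,cv2.MORPH_OPEN,np.ones((3,3),np.uint8));n,l,s,_=cv2.connectedComponentsWithStats(m); k=1+np.argmax(s[1:,4]); q=P[l==k]
    print("plateA",cv2.minAreaRect(q[:,:2].astype(np.float32)*1000))
E
python3 m2.py
python3 - <<'E'
from h import *
f=optics.grab_frame("wrist");print(f["camera_from_world"].round(3),f["K"])
import pickle
s=status.observe();T=np.linalg.inv(f["camera_from_world"]);Rt=R.from_rotvec(s["ee_rot"]).as_matrix()
print("cam in tool",(Rt.T@(T[:3,3]-s["position"])).round(4));print((Rt.T@T[:3,:3]).round(3)); print(Rt.round(3))
E
sed -n 1,1p /dev/null; python3 - <<'E'
import cv2
im=cv2.imread('pics/top0.png')
E
python3 - <<'E'
import sys;sys.path.insert(0,'.')
import pickle,cv2
f=pickle.load(open('top.pkl','rb'))["color"];g=pickle.load(open('scene.pkl','rb'))["color"]
a=cv2.resize(f[110:210,220:320],(400,400),interpolation=cv2.INTER_CUBIC);b=cv2.resize(g[215:325,250:380],(400,338),interpolation=cv2.INTER_CUBIC)
import numpy as np
o=np.zeros((400,800,3),np.uint8);o[:,:400]=a;o[:338,400:]=b
cv2.imwrite('pics/crop2.png',o[...,::-1])
E
```

```text
scene 5096 ((603.173583984375, 116.3888168334961), (262.1760559082031, 211.38661193847656), 9.107863426208496) 0.07592692664381107
handle 99 [0.631 0.036 0.111] [0.599 0.027 0.096] [0.659 0.044 0.115] ((629.2200317382812, 34.3913459777832), (61.502418518066406, 12.147257804870605), 9.192388534545898)
knob 33 [0.535 0.064 0.11 ] [0.53  0.055 0.093] [0.54  0.069 0.117] ((534.9196166992188, 61.640159606933594), (10.279603958129883, 12.36805248260498), 15.961699485778809)
plateA ((462.0600280761719, -284.9810791015625), (133.33450317382812, 64.43273162841797), 43.723453521728516)
top 3407 ((615.7625732421875, 120.84795379638672), (227.93360900878906, 209.0455322265625), 9.509381294250488) 0.0778790464870398
handle 49 [0.62  0.034 0.113] [0.592 0.027 0.096] [0.652 0.041 0.118] ((622.2315673828125, 33.79493713378906), (61.395164489746094, 9.17216682434082), 9.554641723632812)
knob 33 [0.524 0.06  0.108] [0.477 0.052 0.092] [0.536 0.068 0.122] ((506.3125305175781, 59.581024169921875), (59.80085754394531, 13.725480079650879), 2.8061482906341553)
plateA ((466.5447082519531, -268.05303955078125), (80.01229858398438, 67.89411163330078), 5.714168548583984)
[[ 0.386  0.923 -0.    -0.525]
 [-0.889  0.372 -0.266  0.034]
 [-0.245  0.103  0.964 -0.379]
 [ 0.     0.     0.     1.   ]] [[331.56131473   0.         317.7369874 ]
 [  0.         331.56131473 193.61250956]
 [  0.           0.           1.        ]]
cam in tool [ 0.0678  0.0003 -0.1352]
[[ 0.     0.964  0.266]
 [ 1.    -0.     0.   ]
 [ 0.     0.266 -0.964]]
[[-0.922  0.386 -0.   ]
 [ 0.386  0.922 -0.   ]
 [ 0.    -0.    -1.   ]]
```

View pics/crop2.png

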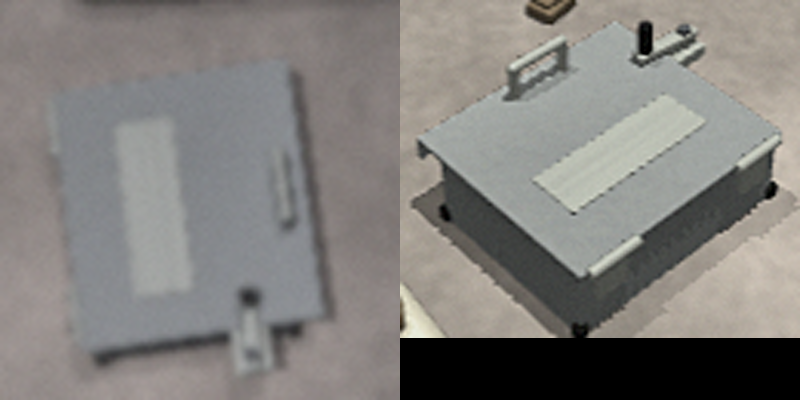

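Findings so far:
- **Case:** yaw about 0.162, origin about (0.615, 0.130).
- **Handle:** about (0.626, 0.034).
- **Knob:** about (0.533, 0.062).

The rows can turn only about the tool's z, but the catch needs a slanted finger. So I'll first check, in free air, how the arm approaches poses that are out of reach.

{"op": "step_arm", "data": {
  "increments": [
    [0.0,[0,0,-0.05],0],
    [0.0,[0,0,-0.1],0],
    [0.0,[0,0,-0.15],0],
    [0.0,[0,0.03,-0.19],0],
    [0.0,[0,0.07,-0.22],0],
    [0.0,[0,0.11,-0.25],0],
    [0.0,[0,0.15,-0.28],0],
    [0.0,[0,0.19,-0.3],0]
  ]
}}

```text
time: 2.25
position: [0.2648, 0.6321, 0.4859]
ee_rot: [0.616, 3.063, 0.115]
ft_force: [1.5, 2.6, 1.4]
width: -0.003
grasp_force: 0.0
```

{"op": "step_arm", "data": {
  "increments": [
    [0.0,[0,0.05,0],0],
    [0.0,[0,0.1,0],0],
    [0.0,[0,0.15,0],0],
    [0.0,[0,0.2,0],0],
    [0.0,[0,0.25,0],0],
    [0.0,[0,0.3,0],0],
    [0.0,[0,0.35,0],0],
    [0.0,[0,0.4,0],0]
  ]
}}

```text
time: 3.05
position: [0.2712, 0.6473, 0.459]
ee_rot: [0.617, 3.07, 0.075]
ft_force: [-0.4, -0.2, -0.2]
width: 0.001
grasp_force: 0.0
```

{"op": "step_arm", "data": {
  "increments": [
    [0.0,[0,0,0],0],
    [0.0,[0,-0.05,0],0],
    [0.0,[0,-0.1,0],0],
    [0.0,[0,-0.1,0],0],
    [0.0,[0,-0.1,0],0],
    [0.0,[0,-0.1,0],0],
    [0.0,[0,-0.1,0],0],
    [0.0,[0,-0.1,0],0]
  ]
}}

```text
time: 3.85
position: [0.2333, 0.5568, 0.4536]
ee_rot: [0.617, 3.07, 0.076]
ft_force: [0.8, 0.5, -0.3]
width: -0.002
grasp_force: 0.0
```

```bash
python3 - <<'E'
from h import *
s=status.observe();print(s["time"],s["q"].round(3),s["position"].round(4),s["ee_rot"].round(4));print(R.from_rotvec(s["ee_rot"]).as_matrix().round(3))
for v in([.616,3.063,.115],[.617,3.07,.075]):print(R.from_rotvec(v).as_matrix()[:,2].round(3))
E
```

```text
3.85 [1.174 0.398 0.623 1.747 0.    1.571] [0.2333 0.5568 0.4536] [0.6171 3.0695 0.0757]
[[-0.922  0.386  0.019]
 [ 0.386  0.921  0.045]
 [ 0.     0.049 -0.999]]
[ 0.029  0.069 -0.997]
[ 0.019  0.045 -0.999]
```

Tilt picked up at the edge of reach is kept by later commands, so I can build up the slant that way when the catch needs it. Latch first: I'll move over the case and refine its position with the wrist camera.

{"op": "step_arm", "data": {
  "increments": [
    [0.02,[-0.038,-0.027,0.0],0],
    [0.04,[-0.077,-0.053,0.0],0],
    [0.045,[-0.115,-0.08,0.02],0],
    [0.045,[-0.154,-0.107,0.03],0],
    [0.045,[-0.192,-0.133,0.05],0],
    [0.045,[-0.23,-0.16,0.07],0],
    [0.045,[-0.268,-0.187,0.09],0],
    [0.045,[-0.306,-0.213,0.1],0]
  ]
}}

```text
time: 4.65
position: [0.4365, 0.2444, 0.3418]
ee_rot: [0.617, 3.071, 0.072]
ft_force: [0.6, -0.8, -0.7]
width: 0.529
grasp_force: 0.0
```

{"op": "step_arm", "data": {
  "increments": [
    [0.045,[-0.038,-0.027,0.01],-0.14],
    [0.045,[-0.077,-0.053,0.03],-0.28],
    [0.045,[-0.115,-0.08,0.045],-0.42],
    [0.045,[-0.15,-0.105,0.06],-0.56],
    [0.045,[-0.187,-0.128,0.078],-0.56],
    [0.045,[-0.187,-0.128,0.078],-0.56],
    [0.045,[-0.187,-0.128,0.078],-0.56],
    [0.045,[-0.187,-0.128,0.078],-0.56]
  ]
}}

```text
time: 5.45
position: [0.5598, 0.0592, 0.2595]
ee_rot: [-0.255, 3.109, 0.067]
ft_force: [-0.7, 0.1, -0.4]
width: 0.531
grasp_force: 0.0
```

```bash
python3 - <<'E'
from h import *
import pickle
f=optics.grab_frame("wrist");pickle.dump(f,open("wrist.pkl","wb"));save("pics/w1.png",f["color"],1.25)
s=status.observe();print(s["time"],s["q"].round(3),s["position"].round(4));print(R.from_rotvec(s["ee_rot"]).as_matrix().round(4))
P=cloud(f)
for n in("latch_knob","lid_handle"):
    for d in optics.trace("wrist",n)[:1]:
        q=P[d["region"]];print(n,d["conf"],np.round(d["centre"]),np.nanmedian(q,0).round(3))
for nm,x,y,z in(("handle",(.55,.73),(-.06,.12),(.1,.118)),("knob",(.5,.56),(.02,.11),(.095,.125))):
    M=(P[...,0]>x[0])&(P[...,0]<x[1])&(P[...,1]>y[0])&(P[...,1]<y[1])&(P[...,2]>z[0])&(P[...,2]<z[1]);k=P[M]
    if len(k)>3: print(nm,len(k),k.min(0).round(3),k.max(0).round(3),cv2.minAreaRect(k[:,:2].astype(np.float32)*1000))
m=((P[...,0]>.4)&(P[...,0]<.78)&(P[...,1]>-.08)&(P[...,1]<.3)&(P[...,2]>.068)&(P[...,2]<.086)).astype(np.uint8)
m=cv2.morphologyEx(m,cv2.MORPH_OPEN,np.ones((9,9),np.uint8))
n,l,st,_=cv2.connectedComponentsWithStats(m); k=1+np.argmax(st[1:,4]); q=P[l==k]
print(st[k],cv2.minAreaRect(q[:,:2].astype(np.float32)*1000),np.median(q[:,2]))
E
```

```text
5.5 [ 0.082  0.301 -0.028  1.22   0.043 -0.081] [0.5596 0.0596 0.2599]
[[-0.9863 -0.164   0.0191]
 [-0.163   0.9856  0.0445]
 [-0.0261  0.0407 -0.9988]]
latch_knob 0.84 [116. 318.] [0.507 0.058 0.087]
lid_handle 0.77 [202. 345.] [0.588 0.105 0.077]
handle 648 [0.593 0.024 0.1  ] [0.655 0.043 0.115] ((623.779296875, 33.64561462402344), (63.13993835449219, 9.878766059875488), 9.266999244689941)
knob 248 [0.524 0.053 0.095] [0.538 0.067 0.118] ((531.0086669921875, 59.961456298828125), (13.810047149658203, 12.74374008178711), 7.660366058349609)
[  253    99   218   225 33232] ((606.6669311523438, 118.12783813476562), (243.2376708984375, 208.99838256835938), 9.360255241394043) 0.07659693466088952
```

View pics/w1.png

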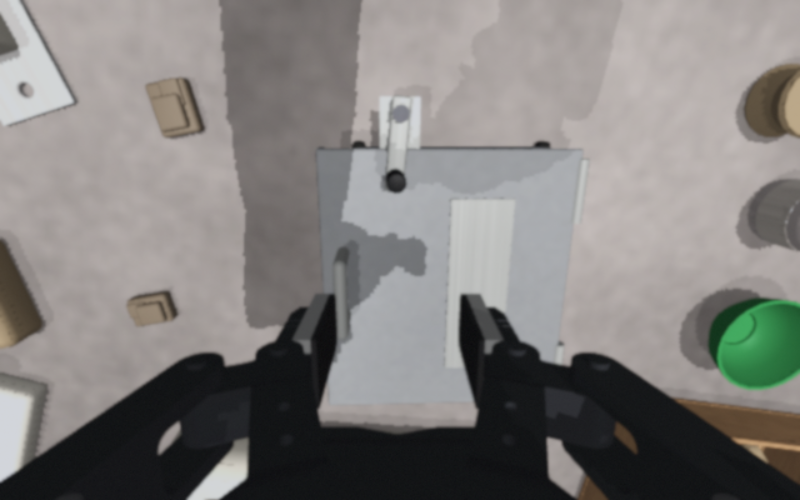

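The wrist view shows the knob at (396,181), the post at (400,112) and the handle bar at (340,295). The measured knob is 45.7 mm from the computed post, against 45 mm expected. Now I'll grip the knob.

{"op": "step_arm", "data": {
  "increments": [
    [0.045,[0.014,0,0.045],0],
    [0.045,[0.028,-0.001,0.09],0],
    [0.045,[0.032,-0.001,0.13],0],
    [0.045,[0.032,-0.001,0.163],0],
    [0.045,[0.032,-0.001,0.163],0],
    [0.0,[0.032,-0.001,0.163],0],
    [0.0,[0.032,-0.001,0.163],0],
    [0.0,[0.032,-0.001,0.163],0]
  ],
  "squeeze": 25
}}

```text
time: 6.4
position: [0.5328, 0.06, 0.0982]
ee_rot: [-0.255, 3.104, 0.066]
ft_force: [-0.1, 2.7, 3.0]
width: 0.152
grasp_force: 24.4
```

{"op": "step_arm", "data": {
  "increments": [
    [0.0,[0.001,-0.008,0],0],
    [0.0,[0.004,-0.016,-0.001],0],
    [0.0,[0.008,-0.023,-0.001],0],
    [0.0,[0.014,-0.029,-0.002],0],
    [0.0,[0.02,-0.034,-0.002],0],
    [0.0,[0.027,-0.038,-0.002],0],
    [0.0,[0.035,-0.0405,-0.003],0],
    [0.0,[0.0435,-0.0415,-0.003],0]
  ]
}}

```text
time: 7.2
position: [0.4953, 0.0123, 0.0973]
ee_rot: [-0.254, 3.105, 0.071]
ft_force: [2.4, 7.8, 6.9]
width: 0.153
grasp_force: 25.1
```

The latch is at about 1.51 rad. Next I'll release it and grip the lid handle.

{"op": "step_arm", "data": {
  "increments": [
    [0.045,[0,0,0],0],
    [0.045,[0,0,0],0],
    [0.045,[-0.001,0.001,-0.03],0],
    [0.045,[-0.001,0.002,-0.055],0],
    [0.045,[-0.045,0.002,-0.053],0],
    [0.045,[-0.092,0.002,-0.052],0],
    [0.045,[-0.132,0.002,-0.052],0],
    [0.045,[-0.132,0.002,-0.052],0]
  ]
}}

```text
time: 8.0
position: [0.6284, 0.0328, 0.1501]
ee_rot: [-0.255, 3.105, 0.065]
ft_force: [-1.4, -0.3, -1.1]
width: 0.529
grasp_force: 0.0
```

{"op": "step_arm", "data": {
  "increments": [
    [0.045,[0.001,-0.002,0.03],0],
    [0.045,[0.001,-0.002,0.053],0],
    [0.045,[0.001,-0.002,0.053],0],
    [0.0,[0.001,-0.002,0.053],0],
    [0.0,[0.001,-0.002,0.053],0],
    [0.0,[0.001,-0.002,0.053],0],
    [0.0,[0.001,-0.002,0.053],0],
    [0.0,[0.001,-0.002,0.053],0]
  ],
  "squeeze": 40
}}

```text
time: 8.8
position: [0.6243, 0.0335, 0.0998]
ee_rot: [-0.255, 3.106, 0.068]
ft_force: [-2.2, 4.2, 6.0]
width: 0.098
grasp_force: 39.4
```

{"op": "step_arm", "data": {
  "increments": [
    [0.0,[0,0.002,-0.007],0],
    [0.0,[0,0.004,-0.0145],0],
    [0.0,[-0.001,0.0065,-0.0215],0],
    [0.0,[-0.001,0.009,-0.0285],0],
    [0.0,[-0.001,0.012,-0.0355],0],
    [0.0,[-0.001,0.0153,-0.0425],0],
    [0.0,[-0.001,0.0153,-0.0425],0],
    [0.0,[-0.001,0.0153,-0.0425],0]
  ]
}}

```text
time: 9.6
position: [0.6221, 0.0463, 0.1424]
ee_rot: [-0.254, 3.107, 0.066]
ft_force: [1.9, 2.8, -1.2]
width: 0.098
grasp_force: 39.7
```

{"op": "step_arm", "data": {
  "increments": [
    [0.0,[0,0.0005,-0.002],0],
    [0.0,[0,0.001,-0.004],0],
    [0.0,[0,0.001,-0.004],0],
    [0.0,[0,-0.001,0],0],
    [0.0,[0,-0.002,0.004],0],
    [0.0,[0,-0.002,0.004],0],
    [0.0,[0,-0.002,0.004],0],
    [0.03,[0,-0.002,0.004],0]
  ]
}}

```text
time: 10.4
position: [0.621, 0.0436, 0.1373]
ee_rot: [-0.254, 3.11, 0.064]
ft_force: [-0.1, -0.6, 0.1]
width: 0.255
grasp_force: 0.0
```

```bash
python3 - <<'E'
from h import *
s=status.observe();print(s["time"],s["position"].round(4),s["ft_force"].round(1),s["width"],s["q"].round(3))
E
```

```text
10.4 [0.621  0.0436 0.1373] [-0.1 -0.6  0.1] 0.2545440476263478 [ 0.049  0.467 -0.095  0.99   0.042 -0.113]
```

The lid is held by the catch at about 0.21 rad. Now I'll go to azimuth 99° and build up a slant towards case +y by pushing beyond reach there.

{"op": "step_arm", "data": {
  "increments": [
    [0.03,[0,0,-0.045],0],
    [0.03,[0,0,-0.09],0],
    [0.0,[0.032,0.033,-0.104],0],
    [0.0,[0.064,0.065,-0.118],0],
    [0.0,[0.096,0.098,-0.132],0],
    [0.0,[0.128,0.13,-0.146],0],
    [0.0,[0.16,0.162,-0.16],0],
    [0.0,[0.19,0.195,-0.173],0]
  ]
}}

```text
time: 11.2
position: [0.3967, 0.1975, 0.314]
ee_rot: [-0.252, 3.11, 0.063]
ft_force: [1.0, 0.4, -0.8]
width: 0.003
grasp_force: 0.0
```

{"op": "step_arm", "data": {
  "increments": [
    [0.0,[0.032,0.033,-0.014],0],
    [0.0,[0.064,0.065,-0.028],0],
    [0.0,[0.096,0.098,-0.042],0],
    [0.0,[0.128,0.13,-0.056],0],
    [0.0,[0.16,0.163,-0.07],0],
    [0.0,[0.192,0.196,-0.084],0],
    [0.0,[0.224,0.228,-0.098],0],
    [0.0,[0.255,0.261,-0.111],0]
  ]
}}

```text
time: 12.0
position: [0.1018, 0.4083, 0.4292]
ee_rot: [-0.254, 3.107, 0.064]
ft_force: [1.4, 0.3, -0.7]
width: -0.002
grasp_force: 0.0
```

{"op": "step_arm", "data": {
  "increments": [
    [0.0,[0.032,0.033,-0.014],0],
    [0.0,[0.064,0.065,-0.028],0],
    [0.0,[0.096,0.098,-0.042],0],
    [0.0,[0.128,0.13,-0.056],0],
    [0.0,[0.161,0.163,-0.07],0],
    [0.0,[0.161,0.163,-0.12],0],
    [0.0,[0.161,0.163,-0.17],0],
    [0.0,[0.161,0.163,-0.22],0]
  ]
}}

```text
time: 12.8
position: [-0.0826, 0.5207, 0.5886]
ee_rot: [-0.256, 3.109, 0.137]
ft_force: [1.0, -0.6, -0.4]
width: -0.002
grasp_force: 0.0
```

```bash
cat > st.py <<'E'
from h import *
s=status.observe();M=R.from_rotvec(s["ee_rot"]).as_matrix();p=s["position"]
print(round(float(s["time"]),2),"q",s["q"].round(3),"p",p.round(4),"r",np.hypot(p[0],p[1]).round(3),"F",s["ft_force"].round(1));print(M.round(4));print("tilt",np.degrees(np.arccos(-M[2,2])).round(1),"az",np.degrees(np.arctan2(M[1,2],M[0,2])).round(0))
E
python3 st.py
```

```text
12.8 q [ 1.744  0.387  1.019  2.116 -0.027  1.579] p [-0.0826  0.5207  0.5886] r 0.527 F [ 1.  -0.6 -0.4]
[[-0.9864 -0.164   0.0122]
 [-0.1623  0.9827  0.0893]
 [-0.0266  0.0861 -0.9959]]
tilt 5.2 az 82.0
```

{"op": "step_arm", "data": {
  "increments": [
    [0.0,[0,0,-0.05],0],
    [0.0,[0,0,-0.1],0],
    [0.0,[0,0,-0.15],0],
    [0.0,[0,0,-0.2],0],
    [0.0,[0,0,-0.25],0],
    [0.0,[0,0,-0.3],0],
    [0.0,[0,0,-0.35],0],
    [0.0,[0,0,-0.4],0]
  ]
}}

```text
time: 13.6
position: [-0.0729, 0.4471, 0.6264]
ee_rot: [-0.256, 3.11, 0.197]
ft_force: [0.2, -0.1, -0.4]
width: 0.0
grasp_force: 0.0
```

```bash
python3 st.py
```

```text
13.6 q [ 1.751  0.239  0.909  2.117 -0.027  1.585] p [-0.0729  0.4471  0.6264] r 0.453 F [ 0.2 -0.1 -0.4]
[[-0.9865 -0.1639  0.0046]
 [-0.162   0.9787  0.1263]
 [-0.0252  0.1238 -0.992 ]]
tilt 7.3 az 88.0
```

{"op": "step_arm", "data": {
  "increments": [
    [0.0,[0,0.12,-0.38],-2.4],
    [0.0,[0,0.12,-0.38],-2.4],
    [0.0,[0,0.12,-0.38],-2.4],
    [0.0,[0,0.12,-0.38],-2.4],
    [0.0,[0,0.12,-0.38],-2.4],
    [0.0,[0,0.12,-0.38],-2.4],
    [0.0,[0,0.12,-0.38],-2.4],
    [0.0,[0,0.12,-0.38],-2.4]
  ]
}}

```text
time: 14.4
position: [-0.0814, 0.455, 0.7069]
ee_rot: [-1.87, 2.283, 0.482]
ft_force: [-0.5, 0.3, -0.7]
width: 0.002
grasp_force: 0.0
```

```bash
python3 st.py
```

```text
14.4 q [1.726 0.212 1.114 2.117 0.032 0.359] p [-0.0814  0.455   0.7069] r 0.462 F [-0.5  0.3 -0.7]
[[-0.2108 -0.9738 -0.0856]
 [-0.9253  0.1705  0.3386]
 [-0.3152  0.1506 -0.937 ]]
tilt 20.4 az 104.0
```

Pushing beyond reach while turning gained 13° in one call. I'll repeat it with the turn reversed.

{"op": "step_arm", "data": {
  "increments": [
    [0.0,[-0.194,0.086,-0.34],2.4],
    [0.0,[-0.194,0.086,-0.34],2.4],
    [0.0,[-0.194,0.086,-0.34],2.4],
    [0.0,[-0.194,0.086,-0.34],2.4],
    [0.0,[-0.194,0.086,-0.34],2.4],
    [0.0,[-0.194,0.086,-0.34],2.4],
    [0.0,[-0.194,0.086,-0.34],2.4],
    [0.0,[-0.194,0.086,-0.34],2.4]
  ]
}}

```text
time: 15.2
position: [-0.0821, 0.4687, 0.7838]
ee_rot: [0.226, -2.974, -0.894]
ft_force: [0.5, 0.3, -0.7]
width: 0.003
grasp_force: 0.0
```

```bash
python3 st.py
```

```text
15.2 q [ 1.771  0.226  1.353  2.117 -0.041  1.607] p [-0.0821  0.4687  0.7838] r 0.476 F [ 0.5  0.3 -0.7]
[[-0.989  -0.1308 -0.0688]
 [-0.147   0.8247  0.5461]
 [-0.0147  0.5503 -0.8349]]
tilt 33.4 az 97.0
```

{"op": "step_arm", "data": {
  "increments": [
    [0.0,[0.003,-0.08,-0.388],-2.4],
    [0.0,[0.003,-0.08,-0.388],-2.4],
    [0.0,[0.003,-0.08,-0.388],-2.4],
    [0.0,[0.003,-0.08,-0.388],-2.4],
    [0.0,[0.003,-0.08,-0.388],-2.4],
    [0.0,[0.003,-0.08,-0.388],-2.4],
    [0.0,[0.003,-0.08,-0.388],-2.4],
    [0.0,[0.003,-0.08,-0.388],-2.4]
  ]
}}

```text
time: 16.0
position: [-0.0532, 0.26, 0.8586]
ee_rot: [-1.668, 2.025, 0.941]
ft_force: [0.9, -0.4, -0.3]
width: -0.003
grasp_force: 0.0
```

```bash
python3 st.py
```

```text
16.0 q [ 1.776 -0.132  1.186  2.117 -0.003  0.397] p [-0.0532  0.26    0.8586] r 0.265 F [ 0.9 -0.4 -0.3]
[[-0.2438 -0.9598 -0.1392]
 [-0.7254  0.0852  0.683 ]
 [-0.6437  0.2675 -0.717 ]]
tilt 44.2 az 102.0
```

Tilt is now 44° towards azimuth 102°. Next I'll work out the path to the front of the catch.

```bash
cat > wp.py <<'E'
from h import *
EX=np.array([.9868,.1618,0]);EY=np.array([-.1618,.9868,0]);O=np.array([.6135,.128,0])
def case(x,y,z): return O+EX*x/1e3+EY*y/1e3+np.array([0,0,z/1e3])
def now():
    s=status.observe();return s["position"],R.from_rotvec(s["ee_rot"]).as_matrix()
def calls(wps,turn=0,M=None,p=None,step=.048):
    """wps: world points; prints 8-row calls of tool shifts; turn done in 1st call"""
    if p is None: p,M=now()
    rows=[];a=p
    for b in wps:
        n=int(np.ceil(np.linalg.norm(b-a)/step)) or 1
        rows+= [a+(b-a)*(i+1)/n for i in range(n)];a=b
    while len(rows)%8: rows.append(rows[-1])
    st=p
    for k in range(0,len(rows),8):
        print([list((M.T@(r-st)).round(4)) for r in rows[k:k+8]]); st=rows[k+7]
        if k==0 and turn: M=M@R.from_rotvec([0,0,turn]).as_matrix()
E
python3 - <<'E'
from wp import *
print(case(72,-190,50).round(4))
a=case(72,-190,50)
calls([np.array([.35,.35,.6]),a+[0,0,.25],a],turn=-.394)
E
```

```text
[ 0.7153 -0.0478  0.05  ]
[[np.float64(0.0003), np.float64(-0.0408), np.float64(0.0173)], [np.float64(0.0005), np.float64(-0.0815), np.float64(0.0347)], [np.float64(0.0008), np.float64(-0.1223), np.float64(0.052)], [np.float64(0.0011), np.float64(-0.1631), np.float64(0.0694)], [np.float64(0.0013), np.float64(-0.2039), np.float64(0.0867)], [np.float64(0.0016), np.float64(-0.2446), np.float64(0.1041)], [np.float64(0.0019), np.float64(-0.2854), np.float64(0.1214)], [np.float64(0.0021), np.float64(-0.3262), np.float64(0.1387)]]
[[np.float64(0.0159), np.float64(-0.0375), np.float64(0.0173)], [np.float64(0.0318), np.float64(-0.0751), np.float64(0.0347)], [np.float64(0.0477), np.float64(-0.1126), np.float64(0.052)], [np.float64(0.0893), np.float64(-0.1341), np.float64(0.0438)], [np.float64(0.1309), np.float64(-0.1555), np.float64(0.0355)], [np.float64(0.1725), np.float64(-0.1769), np.float64(0.0272)], [np.float64(0.2141), np.float64(-0.1983), np.float64(0.019)], [np.float64(0.2558), np.float64(-0.2197), np.float64(0.0107)]]
[[np.float64(0.0416), np.float64(-0.0214), np.float64(-0.0083)], [n
[... 217 characters left out ...]
at64(-0.1071), np.float64(-0.0413)], [np.float64(0.2497), np.float64(-0.1285), np.float64(-0.0496)], [np.float64(0.2913), np.float64(-0.1499), np.float64(-0.0579)], [np.float64(0.3329), np.float64(-0.1713), np.float64(-0.0661)]]
[[np.float64(0.029), np.float64(0.0), np.float64(0.0299)], [np.float64(0.0581), np.float64(0.0), np.float64(0.0598)], [np.float64(0.0871), np.float64(0.0), np.float64(0.0896)], [np.float64(0.1162), np.float64(0.0), np.float64(0.1195)], [np.float64(0.1452), np.float64(0.0), np.float64(0.1494)], [np.float64(0.1743), np.float64(0.0), np.float64(0.1793)], [np.float64(0.1743), np.float64(0.0), np.float64(0.1793)], [np.float64(0.1743), np.float64(0.0), np.float64(0.1793)]]
```

{"op": "step_arm", "data": {
  "increments": [
    [0.0,[0,-0.041,0.017],-0.13],
    [0.0,[0.0005,-0.082,0.035],-0.26],
    [0.0,[0.001,-0.122,0.052],-0.394],
    [0.0,[0.001,-0.163,0.069],-0.394],
    [0.0,[0.001,-0.204,0.087],-0.394],
    [0.0,[0.0015,-0.245,0.104],-0.394],
    [0.0,[0.002,-0.285,0.121],-0.394],
    [0.0,[0.002,-0.326,0.139],-0.394]
  ]
}}

```text
time: 16.8
position: [0.1174, 0.2981, 0.7402]
ee_rot: [-1.96, 1.612, 0.796]
ft_force: [0.1, 0.8, 0.8]
width: -0.005
grasp_force: 0.0
```

{"op": "step_arm", "data": {
  "increments": [
    [0.0,[0.016,-0.038,0.017],0],
    [0.0,[0.032,-0.075,0.035],0],
    [0.0,[0.048,-0.113,0.052],0],
    [0.0,[0.089,-0.134,0.044],0],
    [0.0,[0.131,-0.156,0.036],0],
    [0.0,[0.173,-0.177,0.027],0],
    [0.0,[0.214,-0.198,0.019],0],
    [0.0,[0.256,-0.22,0.011],0]
  ]
}}

```text
time: 17.6
position: [0.367, 0.1675, 0.5524]
ee_rot: [-1.963, 1.615, 0.798]
ft_force: [1.4, 0.7, -0.2]
width: 0.0
grasp_force: 0.0
```

{"op": "step_arm", "data": {
  "increments": [
    [0.0,[0.042,-0.021,-0.008],0],
    [0.0,[0.083,-0.043,-0.017],0],
    [0.0,[0.125,-0.064,-0.025],0],
    [0.0,[0.167,-0.086,-0.033],0],
    [0.0,[0.208,-0.107,-0.041],0],
    [0.0,[0.25,-0.129,-0.05],0],
    [0.0,[0.291,-0.15,-0.058],0],
    [0.0,[0.333,-0.171,-0.066],0]
  ]
}}

```text
time: 18.4
position: [0.5899, -0.0787, 0.3675]
ee_rot: [-1.964, 1.614, 0.798]
ft_force: [1.8, -0.0, 0.4]
width: 0.003
grasp_force: 0.0
```

```bash
python3 - <<'E'
import st
from wp import *
calls([case(72,-190,120),case(72,-190,50)])
E
```

```text
18.4 q [-0.431  0.71   0.678  2.059  0.595 -2.36 ] p [ 0.5899 -0.0787  0.3675] r 0.595 F [ 1.8 -0.   0.4]
[[ 0.1374 -0.9807 -0.1389]
 [-0.7055 -0.1953  0.6812]
 [-0.6952  0.0044 -0.7188]]
tilt 44.0 az 102.0
[[np.float64(0.0279), np.float64(-0.0217), np.float64(0.0302)], [np.float64(0.0558), np.float64(-0.0434), np.float64(0.0605)], [np.float64(0.0838), np.float64(-0.0651), np.float64(0.0907)], [np.float64(0.1117), np.float64(-0.0867), np.float64(0.121)], [np.float64(0.1396), np.float64(-0.1084), np.float64(0.1512)], [np.float64(0.1675), np.float64(-0.1301), np.float64(0.1815)], [np.float64(0.1919), np.float64(-0.1303), np.float64(0.2066)], [np.float64(0.2162), np.float64(-0.1304), np.float64(0.2318)]]
```

{"op": "step_arm", "data": {
  "increments": [
    [0.0,[0.028,-0.022,0.03],0],
    [0.0,[0.056,-0.043,0.06],0],
    [0.0,[0.084,-0.065,0.091],0],
    [0.0,[0.112,-0.087,0.121],0],
    [0.0,[0.14,-0.108,0.151],0],
    [0.0,[0.168,-0.13,0.182],0],
    [0.0,[0.192,-0.13,0.207],0],
    [0.0,[0.216,-0.1305,0.232],0]
  ]
}}

```text
time: 19.2
position: [0.7144, -0.0457, 0.0484]
ee_rot: [-1.965, 1.614, 0.8]
ft_force: [-0.2, 0.1, 0.4]
width: 0.002
grasp_force: 0.0
```

```bash
python3 - <<'E'
import st
from wp import *
f=optics.grab_frame("wrist");save("pics/w2.png",f["color"],1.0)
print(project(f,case(72,-105,52)),project(f,case(50,-105,52)),project(f,case(94,-105,52)))
calls([case(72,-119,50),case(72,-104,50)],step=.03)
E
```

```text
19.2 q [-0.328  1.029  0.535  1.534  0.643 -2.249] p [ 0.7144 -0.0457  0.0484] r 0.716 F [-0.2  0.1  0.4]
[[ 0.1374 -0.9805 -0.1405]
 [-0.7054 -0.1964  0.6811]
 [-0.6954  0.0055 -0.7186]]
tilt 44.1 az 102.0
[306.18546477 311.87416368] [306.26856845 345.47966287] [306.1410633  278.03309615]
[[np.float64(-0.0181), np.float64(-0.0019), np.float64(0.0138)], [np.float64(-0.0362), np.float64(-0.0038), np.float64(0.0277)], [np.float64(-0.0543), np.float64(-0.0056), np.float64(0.0415)], [np.float64(-0.0651), np.float64(-0.0062), np.float64(0.0519)], [np.float64(-0.0651), np.float64(-0.0062), np.float64(0.0519)], [np.float64(-0.0651), np.float64(-0.0062), np.float64(0.0519)], [np.float64(-0.0651), np.float64(-0.0062), np.float64(0.0519)], [np.float64(-0.0651), np.float64(-0.0062), np.float64(0.0519)]]
```

View pics/w2.png

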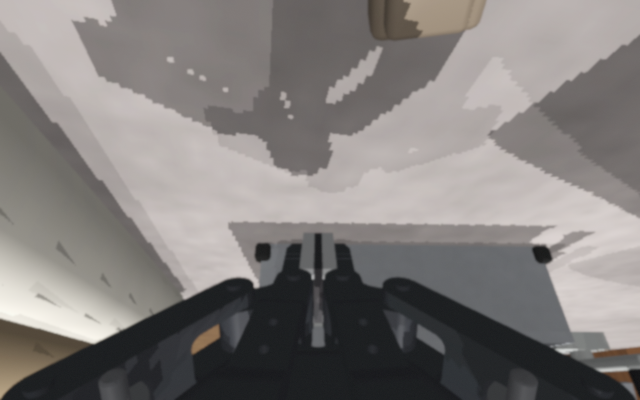

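The wrist view shows the front wall with its feet at (263,252) and (541,254). The closed fingers at (318,245) point at the predicted catch location (312,306). Pushing now.

{"op": "step_arm", "data": {
  "increments": [
    [0.0,[-0.018,-0.002,0.014],0],
    [0.0,[-0.036,-0.004,0.028],0],
    [0.0,[-0.048,-0.005,0.038],0],
    [0.0,[-0.055,-0.0056,0.044],0],
    [0.0,[-0.058,-0.006,0.0465],0],
    [0.0,[-0.0615,-0.006,0.049],0],
    [0.0,[-0.065,-0.006,0.052],0],
    [0.0,[-0.065,-0.006,0.052],0]
  ]
}}

```text
time: 20.05
position: [0.7045, 0.0356, 0.0589]
ee_rot: [-1.964, 1.615, 0.797]
ft_force: [0.4, -3.0, -0.0]
width: -0.005
grasp_force: 1.6
```

```bash
python3 - <<'E'
import st
from wp import *
p,M=now();d=p-O;print("case",(d@EX*1e3).round(1),(d@EY*1e3).round(1))
E
```

```text
20.05 q [-0.233  0.936  0.362  1.381  0.682 -2.136] p [0.7045 0.0356 0.0589] r 0.705 F [ 0.4 -3.  -0. ]
[[ 0.1377 -0.9808 -0.1381]
 [-0.7061 -0.195   0.6808]
 [-0.6946  0.0038 -0.7194]]
tilt 44.0 az 101.0
case 74.8 -105.9
```

```bash
python3 - <<'E'
import st
from wp import *
f=optics.grab_frame("wrist")
st.s=status.observe();print(st.s["position"].round(4),st.s["ft_force"].round(1),st.s["dq"].round(3))
E
```

```text
20.05 q [-0.233  0.936  0.362  1.381  0.682 -2.136] p [0.7045 0.0356 0.0589] r 0.705 F [ 0.4 -3.  -0. ]
[[ 0.1377 -0.9808 -0.1381]
 [-0.7061 -0.195   0.6808]
 [-0.6946  0.0038 -0.7194]]
tilt 44.0 az 101.0
[0.7045 0.0356 0.0589] [ 1.6 -3.3 -1.2] [-0.002  0.003  0.003  0.004  0.003 -0.003]
```

```bash
python3 - <<'E'
from wp import *
p,M=now()
for w in [(72,-125,58.9),(72,-125,49),(72,-117,49),(72,-110,49),(72,-106,49),(72,-102,49)]: print((M.T@(case(*w)-p)).round(4).tolist())
E
```

```text
[0.0137, 0.0035, -0.0132]
[0.0205, 0.0034, -0.0061]
[0.0148, 0.0032, -0.0005]
[0.0098, 0.0029, 0.0044]
[0.0069, 0.0028, 0.0071]
[0.004, 0.0027, 0.0099]
```

{"op": "step_arm", "data": {
  "increments": [
    [0.0,[0.0137,0.0035,-0.0132],0],
    [0.0,[0.0205,0.0035,-0.006],0],
    [0.0,[0.0205,0.0035,-0.006],0],
    [0.0,[0.0148,0.0032,-0.0005],0],
    [0.0,[0.0098,0.003,0.0044],0],
    [0.0,[0.007,0.003,0.007],0],
    [0.0,[0.004,0.0027,0.01],0],
    [0.0,[0.004,0.0027,0.01],0]
  ]
}}

```text
time: 20.9
position: [0.7008, 0.0401, 0.0494]
ee_rot: [-1.965, 1.613, 0.797]
ft_force: [-0.7, -2.0, -1.7]
width: 0.001
grasp_force: 0.6
```

```bash
python3 - <<'E'
import st
from wp import *
optics.grab_frame("wrist")
p,M=now();d=p-O;print("case",(d@EX*1e3).round(1),(d@EY*1e3).round(1),p[2],status.observe()["ft_force"].round(1))
E
```

```text
20.9 q [-0.228  0.936  0.334  1.351  0.684 -2.132] p [0.7008 0.0401 0.0494] r 0.702 F [-0.7 -2.  -1.7]
[[ 0.1386 -0.9806 -0.1388]
 [-0.7059 -0.1962  0.6806]
 [-0.6946  0.0037 -0.7194]]
tilt 44.0 az 102.0
case 71.9 -100.9 0.04942955203783129 [ 0.4 -1.  -0.9]
```

{"op": "step_arm", "data": {
  "increments": [
    [0.0,[-0.0015,0,0.0015],0],
    [0.0,[-0.003,0,0.003],0],
    [0.0,[-0.003,0,0.003],0],
    [0.0,[-0.003,0,0.003],0],
    [0.0,[-0.003,0,0.003],0],
    [0.0,[-0.003,0,0.003],0],
    [0.0,[-0.003,0,0.003],0],
    [0.0,[-0.003,0,0.003],0]
  ]
}}

```text
time: 21.75
position: [0.7008, 0.0404, 0.0493]
ee_rot: [-1.966, 1.617, 0.792]
ft_force: [-0.1, -11.5, 1.8]
width: -0.001
grasp_force: 5.9
```

```bash
python3 - <<'E'
import st
from wp import *
p,M=now();d=p-O;print("case",(d@EX*1e3).round(1),(d@EY*1e3).round(1),p[2])
E
```

```text
21.75 q [-0.227  0.932  0.328  1.343  0.682 -2.126] p [0.7008 0.0404 0.0493] r 0.702 F [ -0.1 -11.5   1.8]
[[ 0.138  -0.981  -0.1361]
 [-0.7089 -0.1937  0.6782]
 [-0.6917  0.0029 -0.7221]]
tilt 43.8 az 101.0
case 72.0 -100.5 0.04930838383750395
```

The catch is at its stop, with a reaction of 11.5 N. Now I'll open the lid with the same slanted finger under the rim, following the rim's arc.

```bash
cat > lidpath.py <<'E'
from wp import *
def C(t):
    rim=np.array([90-(203*np.cos(t)+20*np.sin(t)),73+203*np.sin(t)-20*np.cos(t)])
    if t<=1.31: return rim+[24,-25]
    return np.array([90-(173*np.cos(t)+3*np.sin(t)),73+173*np.sin(t)-3*np.cos(t)])
p,M=now();st=p;x=(p-O)@EX*1e3
rows=[case(x,-106,50)]+[case(x,*(C(t)-[13.5,1.9])) for t in [.2,.28,.36,.46,.56,.66,.76,.86,.96,1.06,1.16,1.26,1.36,1.46,1.55]]
rows+=[case(x,*(C(t)-[13.5,1.9])) for t in [1.63,1.7,1.73]]
for i,r in enumerate(rows):
    if i%8==0 and i: st=rows[i-1];print()
    print((M.T@(r-st)).round(4).tolist(), "z",r[2].round(3))
E
python3 lidpath.py
```

```text
[0.0035, 0.0002, -0.0043] z 0.05
[-0.0108, 0.0001, -0.014] z 0.067
[-0.0236, 0.0001, -0.024] z 0.083
[-0.0372, 0.0, -0.033] z 0.099
[-0.0551, -0.0001, -0.0427] z 0.118
[-0.0739, -0.0003, -0.0506] z 0.137
[-0.0934, -0.0006, -0.0565] z 0.155
[-0.1134, -0.0009, -0.0605] z 0.171

[-0.0203, -0.0004, -0.0019] z 0.187
[-0.0407, -0.0008, -0.0018] z 0.201
[-0.061, -0.0013, 0.0003] z 0.213
[-0.0809, -0.0018, 0.0044] z 0.224
[-0.1004, -0.0024, 0.0105] z 0.233
[-0.1178, -0.003, 0.0184] z 0.24
[-0.1322, -0.0035, 0.0279] z 0.243
[-0.1443, -0.004, 0.0377] z 0.244

[-0.01, -0.0004, 0.0096] z 0.244
[-0.018, -0.0008, 0.0186] z 0.243
[-0.0213, -0.001, 0.0226] z 0.242
```

{"op": "step_arm", "data": {
  "increments": [
    [0.0,[0.0035,0,-0.0043],0],
    [0.0,[-0.011,0,-0.014],0],
    [0.0,[-0.0236,0,-0.024],0],
    [0.0,[-0.037,0,-0.033],0],
    [0.0,[-0.055,0,-0.043],0],
    [0.0,[-0.074,0,-0.0505],0],
    [0.0,[-0.0935,-0.0005,-0.0565],0],
    [0.0,[-0.1135,-0.001,-0.0605],0]
  ]
}}

```text
time: 22.55
position: [0.6932, 0.0841, 0.1731]
ee_rot: [-1.965, 1.614, 0.798]
ft_force: [-0.3, -0.5, -6.7]
width: -0.001
grasp_force: 3.0
```

```bash
python3 - <<'E'
import st
from wp import *
p,M=now();d=p-O;print("case",(d@EX*1e3).round(1),(d@EY*1e3).round(1),p[2])
f=optics.grab_frame("scene");cv2.imwrite("pics/s2.png",cv2.resize(f["color"][150:350,200:460],(780,600))[...,::-1])
E
```

```text
22.55 q [-0.173  0.808  0.399  1.501  0.703 -2.065] p [0.6932 0.0841 0.1731] r 0.698 F [-0.3 -0.5 -6.7]
[[ 0.138  -0.9806 -0.1394]
 [-0.7057 -0.1961  0.6808]
 [-0.6949  0.0045 -0.7191]]
tilt 44.0 az 102.0
case 71.6 -56.3 0.17308079659203918
```

View pics/s2.png

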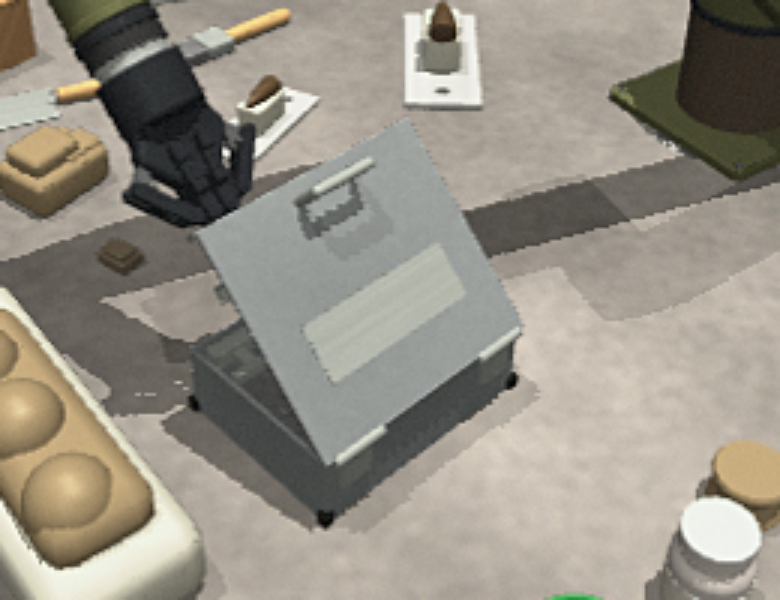

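The lid is past the catch, at about 0.75 rad, with the gripper at (195,180) still under its edge. Continuing along the arc.

{"op": "step_arm", "data": {
  "increments": [
    [0.0,[-0.02,0,-0.002],0],
    [0.0,[-0.041,-0.001,-0.002],0],
    [0.0,[-0.061,-0.001,0],0],
    [0.0,[-0.081,-0.002,0.0045],0],
    [0.0,[-0.1005,-0.0025,0.0105],0],
    [0.0,[-0.118,-0.003,0.0185],0],
    [0.0,[-0.132,-0.0035,0.028],0],
    [0.0,[-0.1445,-0.004,0.0378],0]
  ]
}}

```text
time: 23.4
position: [0.6723, 0.2125, 0.2457]
ee_rot: [-1.965, 1.614, 0.797]
ft_force: [1.2, -4.6, -4.3]
width: -0.002
grasp_force: 2.7
```

{"op": "step_arm", "data": {
  "increments": [
    [0.0,[-0.01,0,0.0096],0],
    [0.0,[-0.018,-0.001,0.0186],0],
    [0.0,[-0.022,-0.001,0.0235],0],
    [0.0,[-0.022,-0.001,0.0235],0],
    [0.0,[-0.01,-0.001,0.01],0],
    [0.0,[0.025,0,-0.025],0],
    [0.0,[0.06,0,-0.06],0],
    [0.0,[0.08,0,-0.095],0]
  ]
}}

```text
time: 24.2
position: [0.6966, 0.0895, 0.2576]
ee_rot: [-1.961, 1.613, 0.802]
ft_force: [1.4, -0.6, -0.2]
width: -0.002
grasp_force: 0.0
```

```bash
python3 - <<'E'
import st
from wp import *
p,M=now();d=p-O;print("case",(d@EX*1e3).round(1),(d@EY*1e3).round(1),p[2])
f=optics.grab_frame("scene");cv2.imwrite("pics/s3.png",cv2.resize(f["color"][100:350,160:485],(780,600))[...,::-1])
P=cloud(f);Q=P-O;x=Q@EX;y=Q@EY;z=Q[...,2]
m=(abs(x)<.1)&(z>.12)&(z<.27)&(y>.02)&(y<.2);a=np.polyfit(z[m],y[m],1);print(m.sum(),"lid lean dy/dz",a, "angle",1.571+np.arctan(a[0]))
E
```

```text
24.2 q [-0.166  0.784  0.566  1.689  0.709 -2.056] p [0.6966 0.0895 0.2576] r 0.702 F [ 1.4 -0.6 -0.2]
[[ 0.1358 -0.9809 -0.1394]
 [-0.7034 -0.1945  0.6837]
 [-0.6978  0.0052 -0.7163]]
tilt 44.2 az 102.0
case 75.7 -51.4 0.25761043542349876
2444 lid lean dy/dz [0.18847911 0.07705248] angle 1.7572936406168185
```

View pics/s3.png

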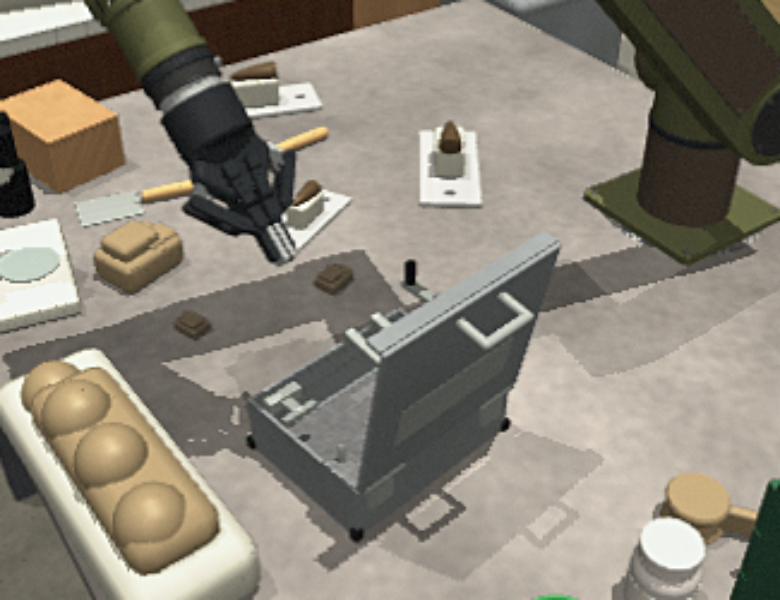

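The lid stands at its stop, at about 1.75 rad. Next I'll straighten the tool by the same method at the opposite azimuth (-78°), on the way to the carrier.

```bash
python3 - <<'E'
from wp import *
calls([np.array([.083,-.39,.43])],turn=1.2,step=.046)
E
```

```text
[[np.float64(0.0074), np.float64(0.0386), np.float64(-0.0202)], [np.float64(0.0147), np.float64(0.0771), np.float64(-0.0405)], [np.float64(0.0221), np.float64(0.1157), np.float64(-0.0607)], [np.float64(0.0295), np.float64(0.1543), np.float64(-0.0809)], [np.float64(0.0369), np.float64(0.1929), np.float64(-0.1012)], [np.float64(0.0442), np.float64(0.2314), np.float64(-0.1214)], [np.float64(0.0516), np.float64(0.27), np.float64(-0.1416)], [np.float64(0.059), np.float64(0.3086), np.float64(-0.1618)]]
[[np.float64(0.0386), np.float64(0.0071), np.float64(-0.0202)], [np.float64(0.0772), np.float64(0.0142), np.float64(-0.0405)], [np.float64(0.1159), np.float64(0.0213), np.float64(-0.0607)], [np.float64(0.1545), np.float64(0.0284), np.float64(-0.0809)], [np.float64(0.1931), np.float64(0.0355), np.float64(-0.1012)], [np.float64(0.2317), np.float64(0.0426), np.float64(-0.1214)], [np.float64(0.2704), np.float64(0.0497), np.float64(-0.1416)], [np.float64(0.309), np.float64(0.0568), np.float64(-0.1618)]]
[[np.float64(0.0386), np.float64(0.0071), np.float64(-0.0202)], [np.float64(0.0772), np.float64(0.0142), np.float64(-0.0405)], [np.float64(0.0772), np.float64(0.0142), np.float64(-0.0405)], [np.float64(0.0772), np.float64(0.0142), np.float64(-0.0405)], [np.float64(0.0772), np.float64(0.0142), np.float64(-0.0405)], [np.float64(0.0772), np.float64(0.0142), np.float64(-0.0405)], [np.float64(0.0772), np.float64(0.0142), np.float64(-0.0405)], [np.float64(0.0772), np.float64(0.0142), np.float64(-0.0405)]]
```

{"op": "step_arm", "data": {
  "increments": [
    [0.0,[0.007,0.039,-0.02],0.15],
    [0.0,[0.015,0.077,-0.04],0.3],
    [0.0,[0.022,0.116,-0.061],0.45],
    [0.0,[0.03,0.154,-0.081],0.6],
    [0.0,[0.037,0.193,-0.101],0.75],
    [0.0,[0.044,0.231,-0.121],0.9],
    [0.0,[0.052,0.27,-0.142],1.05],
    [0.0,[0.059,0.309,-0.162],1.2]
  ]
}}

```text
time: 25.05
position: [0.4237, -0.1218, 0.3356]
ee_rot: [-0.788, 2.744, 1.153]
ft_force: [-0.7, -0.8, 0.6]
width: 0.004
grasp_force: 0.0
```

{"op": "step_arm", "data": {
  "increments": [
    [0.0,[0.039,0.007,-0.02],0],
    [0.0,[0.077,0.014,-0.04],0],
    [0.0,[0.116,0.021,-0.061],0],
    [0.0,[0.155,0.028,-0.081],0],
    [0.0,[0.193,0.036,-0.101],0],
    [0.0,[0.232,0.043,-0.121],0],
    [0.0,[0.27,0.05,-0.142],0],
    [0.0,[0.309,0.057,-0.162],0]
  ]
}}

```text
time: 25.85
position: [0.1496, -0.3241, 0.3894]
ee_rot: [-0.796, 2.75, 1.121]
ft_force: [-0.3, -0.7, -0.3]
width: 0.001
grasp_force: 0.0
```

```bash
python3 st.py; python3 - <<'E'
from wp import *
p,M=now()
q1=np.arctan2(p[1],p[0]);print(q1)
u=np.array([np.cos(-1.36)*.15,np.sin(-1.36)*.15,.37]);print((M.T@u).round(3))
E
```

```text
25.85 q [-1.229  0.471  0.273  2.116  0.103 -1.832] p [ 0.1496 -0.3241  0.3894] r 0.357 F [-0.3 -0.7 -0.3]
[[-0.8639 -0.4869 -0.129 ]
 [-0.4383  0.6004  0.6689]
 [-0.2482  0.6345 -0.732 ]]
tilt 42.9 az 101.0
-1.1382697157534545
[-0.055  0.131 -0.373]
```

{"op": "step_arm", "data": {
  "increments": [
    [0.0,[0.038,0.136,-0.345],2.4],
    [0.0,[0.038,0.136,-0.345],2.4],
    [0.0,[0.038,0.136,-0.345],2.4],
    [0.0,[0.038,0.136,-0.345],2.4],
    [0.0,[0.038,0.136,-0.345],2.4],
    [0.0,[0.038,0.136,-0.345],2.4],
    [0.0,[0.038,0.136,-0.345],2.4],
    [0.0,[0.038,0.136,-0.345],2.4]
  ]
}}

```text
time: 26.65
position: [0.0938, -0.3609, 0.4301]
ee_rot: [-0.857, -2.63, -0.678]
ft_force: [0.2, -0.6, -0.9]
width: 0.002
grasp_force: 0.0
```

```bash
python3 st.py; python3 - <<'E'
from wp import *
p,M=now()
for r in(.1,.15,.2): print((M.T@np.array([np.cos(-1.38)*r,np.sin(-1.38)*r,.37])).round(3))
E
```

```text
26.65 q [-1.321  0.392  0.377  2.117  0.005 -0.693] p [ 0.0938 -0.3609  0.4301] r 0.373 F [ 0.2 -0.6 -0.9]
[[-0.7802  0.6126 -0.1267]
 [ 0.4749  0.7119  0.5173]
 [ 0.4071  0.3434 -0.8464]]
tilt 32.2 az 104.0
[ 0.089  0.069 -0.366]
[ 0.058  0.04  -0.393]
[ 0.028  0.011 -0.42 ]
```

{"op": "step_arm", "data": {
  "increments": [
    [0.0,[0.058,0.04,-0.393],-2.4],
    [0.0,[0.058,0.04,-0.393],-2.4],
    [0.0,[0.058,0.04,-0.393],-2.4],
    [0.0,[0.058,0.04,-0.393],-2.4],
    [0.0,[0.058,0.04,-0.393],-2.4],
    [0.0,[0.058,0.04,-0.393],-2.4],
    [0.0,[0.058,0.04,-0.393],-2.4],
    [0.0,[0.058,0.04,-0.393],-2.4]
  ]
}}

```text
time: 27.45
position: [0.1002, -0.3906, 0.4792]
ee_rot: [-0.847, 2.908, 0.546]
ft_force: [0.3, 0.1, -0.0]
width: -0.001
grasp_force: 0.0
```

```bash
python3 st.py; python3 - <<'E'
from wp import *
p,M=now()
for r in(.1,.15,.2): print((M.T@np.array([np.cos(-1.38)*r,np.sin(-1.38)*r,.37])).round(3))
E
```

```text
27.45 q [-1.351  0.337  0.523  2.117  0.04  -1.925] p [ 0.1002 -0.3906  0.4792] r 0.403 F [ 0.3  0.1 -0. ]
[[-0.8466 -0.5308 -0.0376]
 [-0.5084  0.7858  0.3522]
 [-0.1574  0.3173 -0.9352]]
tilt 20.7 az 96.0
[-0.024  0.03  -0.381]
[-0.007 -0.013 -0.399]
[ 0.009 -0.057 -0.417]
```

{"op": "step_arm", "data": {
  "increments": [
    [0.0,[-0.012,0,-0.393],2.4],
    [0.0,[-0.012,0,-0.393],2.4],
    [0.0,[-0.012,0,-0.393],2.4],
    [0.0,[-0.012,0,-0.393],2.4],
    [0.0,[-0.012,0,-0.393],2.4],
    [0.0,[-0.012,0,-0.393],2.4],
    [0.0,[-0.012,0,-0.393],2.4],
    [0.0,[-0.012,0,-0.393],2.4]
  ]
}}

```text
time: 28.25
position: [0.1063, -0.4232, 0.5386]
ee_rot: [-0.957, -2.905, -0.184]
ft_force: [0.1, 0.5, 0.1]
width: -0.002
grasp_force: 0.0
```

```bash
python3 st.py; python3 - <<'E'
from wp import *
p,M=now()
for a in(-1.38,-1.57,-1.2): print(a,(M.T@np.array([np.cos(a)*.12,np.sin(a)*.12,.37])).round(3))
E
```

```text
28.25 q [-1.324e+00  2.990e-01  7.020e-01  2.117e+00 -1.000e-03 -6.870e-01] p [ 0.1063 -0.4232  0.5386] r 0.436 F [0.1 0.5 0.1]
[[-0.802   0.5962 -0.0361]
 [ 0.5869  0.7978  0.1377]
 [ 0.1109  0.0892 -0.9898]]
tilt 8.2 az 105.0
-1.38 [-0.046 -0.047 -0.383]
-1.57 [-0.029 -0.063 -0.383]
-1.2 [-0.059 -0.03  -0.383]
```

{"op": "step_arm", "data": {
  "increments": [
    [0.0,[-0.046,-0.047,-0.383],-2.1],
    [0.0,[-0.046,-0.047,-0.383],-2.1],
    [0.0,[-0.046,-0.047,-0.383],-2.1],
    [0.0,[-0.046,-0.047,-0.383],-2.1],
    [0.0,[-0.046,-0.047,-0.383],-2.1],
    [0.0,[-0.046,-0.047,-0.383],-2.1],
    [0.0,[-0.046,-0.047,-0.383],-2.1],
    [0.0,[-0.046,-0.047,-0.383],-2.1]
  ]
}}

```text
time: 29.05
position: [0.1136, -0.452, 0.6036]
ee_rot: [-0.867, 2.976, -0.11]
ft_force: [1.0, 0.4, 0.4]
width: -0.002
grasp_force: 0.0
```

```bash
python3 st.py; python3 - <<'E'
from wp import *
p,M=now()
print("yaw y",np.degrees(np.arctan2(M[1,1],M[0,1])))
calls([np.array([.42,-.28,.30])],turn=0,step=.046)
E
```

```text
29.05 q [-1.355  0.279  0.893  2.117  0.045 -1.92 ] p [ 0.1136 -0.452   0.6036] r 0.466 F [1.  0.4 0.4]
[[-0.8429 -0.5349  0.0584]
 [-0.5377  0.8412 -0.0568]
 [-0.0187 -0.0792 -0.9967]]
tilt 4.7 az -44.0
yaw y 122.44940335195591
[[np.float64(-0.0314), np.float64(0.0004), np.float64(0.0282)], [np.float64(-0.0627), np.float64(0.0009), np.float64(0.0565)], [np.float64(-0.0941), np.float64(0.0013), np.float64(0.0847)], [np.float64(-0.1255), np.float64(0.0018), np.float64(0.113)], [np.float64(-0.1568), np.float64(0.0022), np.float64(0.1412)], [np.float64(-0.1882), np.float64(0.0026), np.float64(0.1695)], [np.float64(-0.2196), np.float64(0.0031), np.float64(0.1977)], [np.float64(-0.251), np.float64(0.0035), np.float64(0.226)]]
[[np.float64(-0.0314), np.float64(0.0004), np.float64(0.0282)], [np.float64(-0.0627), np.float64(0.0009), np.float64(0.0565)], [np.float64(-0.0941), np.float64(0.0013), np.float64(0.0847)], [np.float64(-0.0941), np.float64(0.0013), np.float64(0.0847)], [np.float64(-0.0941), np.float64(0.0013), np.float64(0.0847)], [np.float64(-0.0941), np.float64(0.0013), np.float64(0.0847)], [np.float64(-0.0941), np.float64(0.0013), np.float64(0.0847)], [np.float64(-0.0941), np.float64(0.0013), np.float64(0.0847)]]
```

Tilt is now 4.7°, mostly along the closing axis. I'll trim it with one small push at azimuth 114.5°, which is the closing axis needed for the grasp, and then go to the carrier.

```bash
python3 - <<'E'
from wp import *
calls([np.array([.30,-.1,.5]),np.array([.2,.25,.5]),np.array([-.187,.41,.555])],turn=0,step=.0495)
E
```

```text
[[np.float64(-0.0383), np.float64(0.0227), np.float64(0.0105)], [np.float64(-0.0765), np.float64(0.0455), np.float64(0.0209)], [np.float64(-0.1148), np.float64(0.0682), np.float64(0.0314)], [np.float64(-0.1531), np.float64(0.0909), np.float64(0.0418)], [np.float64(-0.1914), np.float64(0.1137), np.float64(0.0523)], [np.float64(-0.2296), np.float64(0.1364), np.float64(0.0628)], [np.float64(-0.2679), np.float64(0.1591), np.float64(0.0732)], [np.float64(-0.3062), np.float64(0.1819), np.float64(0.0837)]]
[[np.float64(-0.0383), np.float64(0.0227), np.float64(0.0105)], [np.float64(-0.0513), np.float64(0.0662), np.float64(0.0072)], [np.float64(-0.0642), np.float64(0.1097), np.float64(0.004)], [np.float64(-0.0772), np.float64(0.1532), np.float64(0.0008)], [np.float64(-0.0902), np.float64(0.1967), np.float64(-0.0024)], [np.float64(-0.1032), np.float64(0.2402), np.float64(-0.0056)], [np.float64(-0.1162), np.float64(0.2837), np.float64(-0.0088)], [np.float64(-0.1292), np.float64(0.3272), np.float64(-0.012)]]
[[np.float64(-0.013), np.float64(0.0435), np.float64(-0.0032)], [np.float64(0.0136), np.
[... 218 characters left out ...]
0417)], [np.float64(0.1199), np.float64(0.2308), np.float64(-0.0513)], [np.float64(0.1464), np.float64(0.2683), np.float64(-0.0609)], [np.float64(0.173), np.float64(0.3058), np.float64(-0.0705)]]
[[np.float64(0.0266), np.float64(0.0375), np.float64(-0.0096)], [np.float64(0.0531), np.float64(0.0749), np.float64(-0.0192)], [np.float64(0.0531), np.float64(0.0749), np.float64(-0.0192)], [np.float64(0.0531), np.float64(0.0749), np.float64(-0.0192)], [np.float64(0.0531), np.float64(0.0749), np.float64(-0.0192)], [np.float64(0.0531), np.float64(0.0749), np.float64(-0.0192)], [np.float64(0.0531), np.float64(0.0749), np.float64(-0.0192)], [np.float64(0.0531), np.float64(0.0749), np.float64(-0.0192)]]
```

{"op": "step_arm", "data": {
  "increments": [
    [0.0,[-0.038,0.023,0.0105],0],
    [0.0,[-0.0765,0.0455,0.021],0],
    [0.0,[-0.115,0.068,0.031],0],
    [0.0,[-0.153,0.091,0.042],0],
    [0.0,[-0.191,0.114,0.052],0],
    [0.0,[-0.23,0.136,0.063],0],
    [0.0,[-0.268,0.159,0.073],0],
    [0.0,[-0.306,0.182,0.084],0]
  ]
}}

```text
time: 29.85
position: [0.2793, -0.1378, 0.5098]
ee_rot: [-0.857, 2.979, -0.103]
ft_force: [0.9, -0.0, -0.4]
width: 0.002
grasp_force: 0.0
```

{"op": "step_arm", "data": {
  "increments": [
    [0.0,[-0.038,0.023,0.0105],0],
    [0.0,[-0.051,0.066,0.007],0],
    [0.0,[-0.064,0.11,0.004],0],
    [0.0,[-0.077,0.153,0.001],0],
    [0.0,[-0.09,0.197,-0.002],0],
    [0.0,[-0.103,0.24,-0.006],0],
    [0.0,[-0.116,0.284,-0.009],0],
    [0.0,[-0.129,0.327,-0.012],0]
  ]
}}

```text
time: 30.65
position: [0.2115, 0.2065, 0.4995]
ee_rot: [-0.861, 2.983, -0.099]
ft_force: [1.6, 0.4, -0.7]
width: -0.0
grasp_force: 0.0
```

{"op": "step_arm", "data": {
  "increments": [
    [0.0,[-0.013,0.0435,-0.003],0],
    [0.0,[0.014,0.081,-0.013],0],
    [0.0,[0.04,0.118,-0.022],0],
    [0.0,[0.067,0.156,-0.032],0],
    [0.0,[0.093,0.193,-0.042],0],
    [0.0,[0.12,0.231,-0.051],0],
    [0.0,[0.146,0.268,-0.061],0],
    [0.0,[0.173,0.306,-0.07],0]
  ]
}}

```text
time: 31.45
position: [-0.1012, 0.3736, 0.544]
ee_rot: [-0.861, 2.986, -0.103]
ft_force: [0.6, -0.4, 0.5]
width: -0.002
grasp_force: 0.0
```

{"op": "step_arm", "data": {
  "increments": [
    [0.0,[0.033,0.146,-0.375],1.5],
    [0.0,[0.033,0.146,-0.375],1.5],
    [0.0,[0.033,0.146,-0.375],1.5],
    [0.0,[0.033,0.146,-0.375],1.5],
    [0.0,[0.033,0.146,-0.375],1.5],
    [0.0,[0.033,0.146,-0.375],1.5],
    [0.0,[0.033,0.146,-0.375],1.5],
    [0.0,[0.033,0.146,-0.375],1.5]
  ]
}}

```text
time: 32.25
position: [-0.1669, 0.4236, 0.6102]
ee_rot: [-0.962, -2.973, -0.144]
ft_force: [0.5, -0.6, 0.3]
width: -0.001
grasp_force: 0.0
```

```bash
python3 st.py; python3 - <<'E'
from wp import *
p,M=now();z=M[:,2]
print("yaw y",np.degrees(np.arctan2(M[1,1],M[0,1])), "closing tilt deg",np.degrees(z[:2]@[np.cos(2.0),np.sin(2.0)]),"perp",np.degrees(z[:2]@[np.sin(2.0),-np.cos(2.0)]))
E
```

```text
32.25 q [ 1.981  0.256  0.88   2.117 -0.051  2.605] p [-0.1669  0.4236  0.6102] r 0.455 F [ 0.5 -0.6  0.3]
[[-0.8106  0.5854  0.0154]
 [ 0.5841  0.8065  0.0917]
 [ 0.0413  0.0833 -0.9957]]
tilt 5.3 az 80.0
yaw y 54.02650202723739 closing tilt deg 4.409719437157633 perp 2.9857905792366153
```

The trim overshot: closing-axis tilt is now +4.4°. I'll take it off with gentle pushes without a turn at azimuth -85°, on the way to the carrier.

```bash
python3 - <<'E'
from wp import *
calls([np.array([.2,.25,.5]),np.array([.3,-.1,.5]),np.array([.04,-.44,.56])],turn=-1.056,step=.0495)
E
```

```text
[[np.float64(-0.0448), np.float64(0.0073), np.float64(0.011)], [np.float64(-0.0896), np.float64(0.0146), np.float64(0.0221)], [np.float64(-0.1345), np.float64(0.0219), np.float64(0.0331)], [np.float64(-0.1793), np.float64(0.0292), np.float64(0.0442)], [np.float64(-0.2241), np.float64(0.0364), np.float64(0.0552)], [np.float64(-0.2689), np.float64(0.0437), np.float64(0.0663)], [np.float64(-0.3137), np.float64(0.051), np.float64(0.0773)], [np.float64(-0.3585), np.float64(0.0583), np.float64(0.0884)]]
[[np.float64(-0.0284), np.float64(-0.0354), np.float64(0.011)], [np.float64(-0.0216), np.float64(-0.0803), np.float64(0.0072)], [np.float64(-0.0149), np.float64(-0.1251), np.float64(0.0034)], [np.float64(-0.0081), np.float64(-0.1699), np.float64(-0.0004)], [np.float64(-0.0013), np.float64(-0.2147), np.float64(-0.0042)], [np.float64(0.0054), np.float64(-0.2596), np.float64(-0.008)], [np.float64(0.0122), np.float64(-0.3044), np.float64(-0.0119)], [np.float64(0.019), np.float64(-0.3492), np.float64(-0.0157)]]
[[np.float64(0.0068), np.float64(-0.0448), np.float64(-0.0038)], [np.float64(0.0483),
[... 237 characters left out ...]
.float64(0.2145), np.float64(-0.153), np.float64(-0.0565)], [np.float64(0.2561), np.float64(-0.1747), np.float64(-0.0671)], [np.float64(0.2977), np.float64(-0.1963), np.float64(-0.0776)]]
[[np.float64(0.0416), np.float64(-0.0216), np.float64(-0.0105)], [np.float64(0.0831), np.float64(-0.0433), np.float64(-0.0211)], [np.float64(0.0831), np.float64(-0.0433), np.float64(-0.0211)], [np.float64(0.0831), np.float64(-0.0433), np.float64(-0.0211)], [np.float64(0.0831), np.float64(-0.0433), np.float64(-0.0211)], [np.float64(0.0831), np.float64(-0.0433), np.float64(-0.0211)], [np.float64(0.0831), np.float64(-0.0433), np.float64(-0.0211)], [np.float64(0.0831), np.float64(-0.0433), np.float64(-0.0211)]]
```

{"op": "step_arm", "data": {
  "increments": [
    [0.0,[-0.045,0.007,0.011],-0.14],
    [0.0,[-0.09,0.015,0.022],-0.28],
    [0.0,[-0.1345,0.022,0.033],-0.42],
    [0.0,[-0.179,0.029,0.044],-0.56],
    [0.0,[-0.224,0.036,0.055],-0.7],
    [0.0,[-0.269,0.044,0.066],-0.84],
    [0.0,[-0.314,0.051,0.077],-0.96],
    [0.0,[-0.3585,0.058,0.088],-1.056]
  ]
}}

```text
time: 33.05
position: [0.1153, 0.2942, 0.5275]
ee_rot: [-0.529, 3.061, 0.14]
ft_force: [0.6, -0.2, 0.2]
width: 0.005
grasp_force: 0.0
```

{"op": "step_arm", "data": {
  "increments": [
    [0.0,[-0.028,-0.035,0.011],0],
    [0.0,[-0.022,-0.08,0.007],0],
    [0.0,[-0.015,-0.125,0.003],0],
    [0.0,[-0.008,-0.17,0],0],
    [0.0,[-0.001,-0.215,-0.004],0],
    [0.0,[0.005,-0.26,-0.008],0],
    [0.0,[0.012,-0.304,-0.012],0],
    [0.0,[0.019,-0.349,-0.016],0]
  ]
}}

```text
time: 33.85
position: [0.2079, -0.0017, 0.5153]
ee_rot: [-0.521, 3.056, 0.138]
ft_force: [1.3, 0.3, 1.1]
width: 0.0
grasp_force: 0.0
```

{"op": "step_arm", "data": {
  "increments": [
    [0.0,[0.007,-0.045,-0.004],0],
    [0.0,[0.048,-0.0665,-0.014],0],
    [0.0,[0.09,-0.088,-0.025],0],
    [0.0,[0.131,-0.11,-0.035],0],
    [0.0,[0.173,-0.131,-0.046],0],
    [0.0,[0.2145,-0.153,-0.056],0],
    [0.0,[0.256,-0.175,-0.067],0],
    [0.0,[0.298,-0.196,-0.078],0]
  ]
}}

```text
time: 34.65
position: [0.0166, -0.2638, 0.5577]
ee_rot: [-0.518, 3.056, 0.128]
ft_force: [2.0, -0.5, -0.6]
width: 0.0
grasp_force: 0.0
```

{"op": "step_arm", "data": {
  "increments": [
    [0.0,[0.03,-0.03,-0.04],0],
    [0.0,[0.06,-0.05,-0.08],0],
    [0.0,[0.083,-0.06,-0.12],0],
    [0.0,[0.09,-0.07,-0.17],0],
    [0.0,[0.095,-0.08,-0.22],0],
    [0.0,[0.1,-0.09,-0.27],0],
    [0.0,[0.105,-0.1,-0.32],0],
    [0.0,[0.11,-0.11,-0.37],0]
  ]
}}

```text
time: 35.45
position: [-0.043, -0.3681, 0.5842]
ee_rot: [-0.524, 3.074, 0.068]
ft_force: [0.5, 0.1, 0.6]
width: 0.001
grasp_force: 0.0
```

```bash
python3 st.py; python3 - <<'E'
from wp import *
p,M=now();z=M[:,2]
print("yaw y",np.degrees(np.arctan2(M[1,1],M[0,1])), "closing tilt deg",np.degrees(z[:2]@[np.cos(2.0),np.sin(2.0)]),"perp",np.degrees(z[:2]@[np.sin(2.0),-np.cos(2.0)]))
print((M.T@np.array([np.cos(-1.48)*.1,np.sin(-1.48)*.1,.36])).round(3))
E
```

```text
35.45 q [-1.695  0.144  0.641  2.117  0.009 -2.033] p [-0.043  -0.3681  0.5842] r 0.371 F [0.5 0.1 0.6]
[[-0.9433 -0.3316  0.0152]
 [-0.3306  0.9426  0.0468]
 [-0.0298  0.0391 -0.9988]]
tilt 2.8 az 72.0
yaw y 109.38013153816537 closing tilt deg 2.074931389660641 perp 1.906753972894516
[ 0.014 -0.083 -0.364]
```

{"op": "step_arm", "data": {
  "increments": [
    [0.03,[0.002,-0.011,-0.05],0],
    [0.06,[0.004,-0.022,-0.1],0],
    [0.06,[0.006,-0.033,-0.15],0],
    [0.06,[0.008,-0.044,-0.2],0],
    [0.06,[0.01,-0.055,-0.24],0],
    [0.06,[0.012,-0.066,-0.28],0],
    [0.06,[0.014,-0.077,-0.32],0],
    [0.06,[0.014,-0.083,-0.36],0]
  ]
}}

```text
time: 36.25
position: [-0.0337, -0.3971, 0.594]
ee_rot: [-0.524, 3.086, 0.002]
ft_force: [-0.4, -0.3, -0.3]
width: 0.703
grasp_force: 0.0
```

```bash
python3 st.py; python3 - <<'E'
from wp import *
p,M=now();z=M[:,2]
print("yaw y",np.degrees(np.arctan2(M[1,1],M[0,1])), "closing tilt deg",np.degrees(z[:2]@[np.cos(2.0),np.sin(2.0)]),"perp",np.degrees(z[:2]@[np.sin(2.0),-np.cos(2.0)]))
calls([np.array([.46,-.272,.25])],step=.049)
E
```

```text
36.25 q [-1.664  0.179  0.72   2.116  0.01  -2.   ] p [-0.0337 -0.3971  0.594 ] r 0.399 F [-0.4 -0.3 -0.3]
[[-9.439e-01 -3.301e-01  1.080e-02]
 [-3.301e-01  9.439e-01  3.000e-03]
 [-1.120e-02 -7.000e-04 -9.999e-01]]
tilt 0.6 az 16.0
yaw y 109.27603274703928 closing tilt deg -0.10075815867957935 perp 0.6339843610183502
[[np.float64(-0.0387), np.float64(-0.0034), np.float64(0.0269)], [np.float64(-0.0775), np.float64(-0.0069), np.float64(0.0538)], [np.float64(-0.1162), np.float64(-0.0103), np.float64(0.0807)], [np.float64(-0.1549), np.float64(-0.0137), np.float64(0.1076)], [np.float64(-0.1936), np.float64(-0.0172), np.float64(0.1345)], [np.float64(-0.2324), np.float64(-0.0206), np.float64(0.1614)], [np.float64(-0.2711), np.float64(-0.024), np.float64(0.1883)], [np.float64(-0.3098), np.float64(-0.0275), np.float64(0.2152)]]
[[np.float64(-0.0387), np.float64(-0.0034), np.float64(0.0269)], [np.float64(-0.0775), np.float64(-0.0069), np.float64(0.0538)], [np.float64(-0.1162), np.float64(-0.0103), np.float64(0.0807)], [np.float64(-0.1549), np.float64(-0.0137), np.float64(0.1076)], [np.float64(-0.1936), np.float64(-0.0172), np.float64(0.1345)], [np.float64(-0.1936), np.float64(-0.0172), np.float64(0.1345)], [np.float64(-0.1936), np.float64(-0.0172), np.float64(0.1345)], [np.float64(-0.1936), np.float64(-0.0172), np.float64(0.1345)]]
```

The tool is vertical to within 0.6°. Now to the carrier.

{"op": "step_arm", "data": {
  "increments": [
    [0.06,[-0.039,-0.003,0.027],0],
    [0.06,[-0.0775,-0.007,0.054],0],
    [0.06,[-0.116,-0.01,0.081],0],
    [0.06,[-0.155,-0.014,0.108],0],
    [0.06,[-0.194,-0.017,0.1345],0],
    [0.06,[-0.232,-0.021,0.161],0],
    [0.06,[-0.271,-0.024,0.188],0],
    [0.06,[-0.31,-0.0275,0.215],0]
  ]
}}

```text
time: 37.05
position: [0.2716, -0.3191, 0.3816]
ee_rot: [-0.524, 3.086, 0.0]
ft_force: [0.8, -1.8, 0.3]
width: 0.701
grasp_force: 0.0
```

{"op": "step_arm", "data": {
  "increments": [
    [0.06,[-0.039,-0.003,0.027],-0.09],
    [0.06,[-0.0775,-0.007,0.054],-0.09],
    [0.06,[-0.116,-0.01,0.081],-0.09],
    [0.06,[-0.155,-0.014,0.108],-0.09],
    [0.06,[-0.194,-0.017,0.1345],-0.09],
    [0.06,[-0.194,-0.017,0.1345],-0.09],
    [0.06,[-0.194,-0.017,0.1345],-0.09],
    [0.06,[-0.194,-0.017,0.1345],-0.09]
  ]
}}

```text
time: 37.85
position: [0.4598, -0.2719, 0.251]
ee_rot: [-0.662, 3.06, -0.001]
ft_force: [-1.2, 0.7, 0.6]
width: 0.705
grasp_force: 0.0
```

```bash
python3 st.py; python3 - <<'E'
from wp import *
p,M=now();print("yaw y",np.degrees(np.arctan2(M[1,1],M[0,1])))
f=optics.grab_frame("wrist");import pickle;pickle.dump(f,open("wc.pkl","wb"))
save("pics/w3.png",f["color"],1)
P=cloud(f)
ok=(np.hypot(P[...,0]-.47,P[...,1]+.277)<.1)
for nm,lo,hi in(("plate",.003,.011),("all",.003,.07),("block",.03,.07),("blocktop",.036,.043)):
    m=(ok&(P[...,2]>lo)&(P[...,2]<hi)).astype(np.uint8);m=cv2.morphologyEx(m,cv2.MORPH_OPEN,np.ones((3,3),np.uint8))
    n,l,s,_=cv2.connectedComponentsWithStats(m);
    if n<2: continue
    q=P[l==1+np.argmax(s[1:,4])]; print(nm,len(q),cv2.minAreaRect(q[:,:2].astype(np.float32)*1000),q.mean(0).round(4))
for n in("hole0","hole1","carrier_grip"):
    for d in optics.find_in("wrist",n)[:3]:
        c=d["centre"];print(n,round(d["conf"],2),np.round(c),P[int(c[0]),int(c[1])].round(4))
E
```

```text
37.85 q [-0.538  0.265 -0.1    1.197  0.007 -0.964] p [ 0.4598 -0.2719  0.251 ] r 0.534 F [-1.2  0.7  0.6]
[[-0.9106 -0.4131  0.0108]
 [-0.4131  0.9107  0.0019]
 [-0.0106 -0.0027 -0.9999]]
tilt 0.6 az 10.0
yaw y 114.40031448805479
plate 5248 ((470.53839111328125, -277.75030517578125), (150.19105529785156, 64.11407470703125), 27.060577392578125) [ 0.4644 -0.2804  0.0065]
all 6842 ((470.53839111328125, -277.75030517578125), (150.19105529785156, 64.11407470703125), 27.060577392578125) [ 0.4649 -0.2801  0.0156]
block 1529 ((469.58349609375, -278.1170654296875), (56.63304901123047, 31.920223236083984), 26.930654525756836) [ 0.4674 -0.2788  0.0467]
blocktop 290 ((465.153076171875, -267.337158203125), (53.74167251586914, 9.830525398254395), 24.350475311279297) [ 0.4691 -0.2645  0.0397]
hole0 0.86 [ 20. 437.] [ 0.2775 -0.222   0.0081]
hole0 0.82 [16. 13.] [ 0.4521 -0.6129  0.0095]
hole0 0.73 [162. 309.] [ 0.4559 -0.2833  0.0549]
hole1 0.86 [ 20. 437.] [ 0.2775 -0.222   0.0081]
hole1 0.82 [16. 13.] [ 0.4521 -0.6129  0.0095]
hole1 0.73 [162. 309.] [ 0.4559 -0.2833  0.0549]
carrier_grip 0.91 [ 22. 442.] [ 0.2769 -0.2174  0.0104]
carrier_grip 0.87 [15. 13.] [ 0.4521 -0.6129  0.0095]
carrier_grip 0.64 [160. 305.] [ 0.4565 -0.2874  0.056 ]
```

View pics/w3.png

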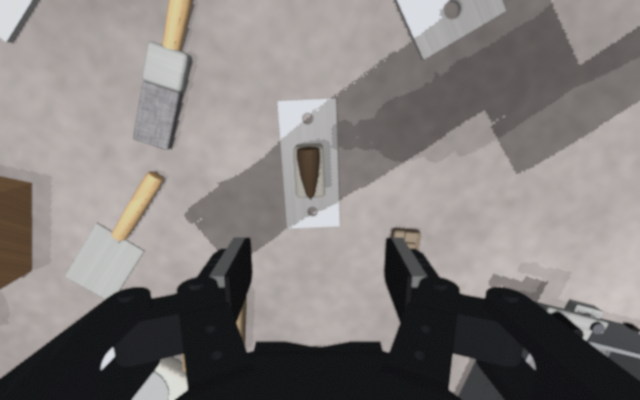

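The wrist view shows the small plate at (309,163). It measures 150x64 mm, centred at (0.4705, -0.2778) at 27.1°, matching the description. Grasping.

{"op": "step_arm", "data": {
  "increments": [
    [0.06,[-0.005,-0.009,0.045],-0.046],
    [0.06,[-0.005,-0.009,0.09],-0.046],
    [0.06,[-0.005,-0.009,0.135],-0.046],
    [0.06,[-0.005,-0.009,0.175],-0.046],
    [0.06,[-0.005,-0.009,0.205],-0.046],
    [0.06,[-0.005,-0.009,0.222],-0.046],
    [0.06,[-0.005,-0.009,0.231],-0.046],
    [0.06,[-0.005,-0.009,0.231],-0.046]
  ]
}}

```text
time: 38.85
position: [0.4704, -0.2773, 0.0189]
ee_rot: [-0.732, 3.045, 0.001]
ft_force: [-0.5, -0.3, 1.4]
width: 0.702
grasp_force: 0.0
```

{"op": "step_arm", "data": {
  "increments": [
    [0.0,[0,0,0],0],
    [0.0,[0,0,0],0],
    [0.0,[0,0,0],0],
    [0.0,[0,0,0],0],
    [0.0,[0,0,-0.01],0],
    [0.0,[0,0,-0.03],0],
    [0.0,[0,0,-0.06],0],
    [0.0,[0,0,-0.1],0]
  ],
  "squeeze": 40
}}

```text
time: 39.65
position: [0.4681, -0.2763, 0.1191]
ee_rot: [-0.734, 3.047, 0.005]
ft_force: [0.5, 0.4, -2.6]
width: 0.365
grasp_force: 41.2
```

```bash
python3 - <<'E'
import st
from wp import *
s=status.observe();print(s["width"]*85.4,s["grasp_force"])
# case re-measure from top & scene with lid open: walls top ring z~.07
P=cloud(optics.grab_frame("top"))
m=((P[...,0]>.4)&(P[...,0]<.78)&(P[...,1]>-.02)&(P[...,1]<.215)&(P[...,2]>.06)&(P[...,2]<.078))
q=P[m];print(len(q),cv2.minAreaRect(q[:,:2].astype(np.float32)*1000))
for n in("pin0","pin1"):
    for cam in("top","scene"):
        optics.grab_frame(cam) if cam=="scene" else 0
        for d in optics.find_in(cam,n)[:2]: print(cam,n,d["conf"],np.round(d["centre"],1))
f=optics.grab_frame("scene")
print([project(f,case(a,0,26)).round(1) for a in(-55,55)])
cv2.imwrite("pics/s4.png",cv2.resize(f["color"][180:330,230:390],(640,600))[...,::-1])
E
```

```text
39.65 q [-0.538  0.368 -0.311  0.889  0.007 -1.01 ] p [ 0.4681 -0.2763  0.1191] r 0.544 F [ 0.5  0.4 -2.6]
[[-0.8904 -0.4551  0.0065]
 [-0.4551  0.8904  0.0048]
 [-0.0079  0.0013 -1.    ]]
tilt 0.5 az 36.0
31.150817978848288 41.204384565353394
455 ((596.8114013671875, 126.45188903808594), (262.4995422363281, 177.6116485595703), 6.94533109664917)
top pin0 0.64 [153.1 172.3]
top pin0 0.57 [163.8 251.5]
scene pin0 0.85 [265.2 326.2]
top pin1 0.64 [153.1 172.3]
top pin1 0.57 [163.8 251.5]
scene pin1 0.87 [265.  324.6]
[array([263.6, 333.8]), array([284.7, 302.9])]
```

View pics/s4.png

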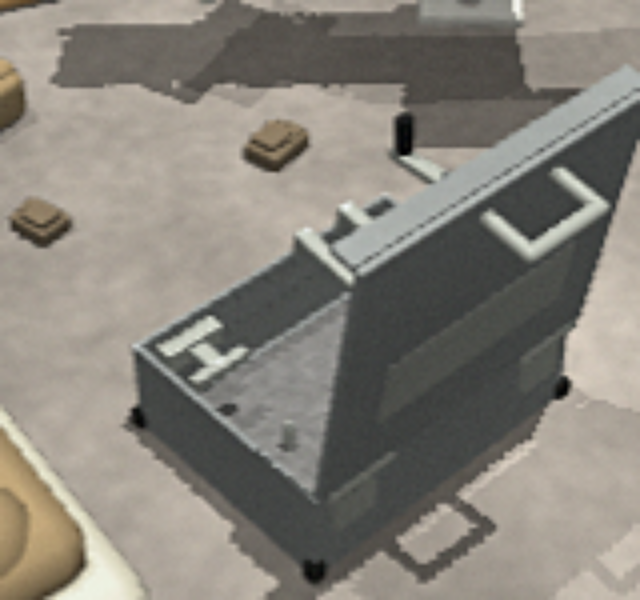

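The carrier is held: opening 31 mm, 2.6 N of weight. One pin shows at crop (288,425), within about 2 px of my prediction. I'll move beside the case and measure both pins with the wrist camera.

```bash
python3 - <<'E'
from wp import *
calls([case(-5,-110,250)],step=.048)
E
```

```text
[[np.float64(-0.0345), np.float64(0.0239), np.float64(-0.0162)], [np.float64(-0.069), np.float64(0.0478), np.float64(-0.0325)], [np.float64(-0.1035), np.float64(0.0717), np.float64(-0.0487)], [np.float64(-0.138), np.float64(0.0956), np.float64(-0.0649)], [np.float64(-0.1725), np.float64(0.1195), np.float64(-0.0811)], [np.float64(-0.207), np.float64(0.1434), np.float64(-0.0974)], [np.float64(-0.2415), np.float64(0.1673), np.float64(-0.1136)], [np.float64(-0.276), np.float64(0.1912), np.float64(-0.1298)]]
```

{"op": "step_arm", "data": {
  "increments": [
    [0.0,[-0.0345,0.024,-0.016],0.05],
    [0.0,[-0.069,0.048,-0.0325],0.1],
    [0.0,[-0.1035,0.072,-0.049],0.15],
    [0.0,[-0.138,0.0955,-0.065],0.2],
    [0.0,[-0.1725,0.1195,-0.081],0.25],
    [0.0,[-0.207,0.1435,-0.097],0.31],
    [0.0,[-0.2415,0.167,-0.1135],0.31],
    [0.0,[-0.276,0.191,-0.13],0.31]
  ]
}}

```text
time: 40.85
position: [0.6273, 0.0195, 0.2507]
ee_rot: [-0.254, 3.123, 0.002]
ft_force: [2.1, -0.7, -2.6]
width: 0.371
grasp_force: 41.3
```

{"op": "step_arm", "data": {
  "increments": [
    [0.0,[0,0,0],0],
    [0.0,[0,0,0],0],
    [0.0,[0,0,0],0],
    [0.0,[0,0,0],0],
    [0.0,[0,0,0],0],
    [0.0,[0,0,0],0],
    [0.0,[0,0,0],0],
    [0.0,[0,0,0],0]
  ]
}}

```text
time: 41.65
position: [0.6274, 0.0176, 0.2519]
ee_rot: [-0.253, 3.12, 0.002]
ft_force: [-0.3, 0.5, -3.6]
width: 0.363
grasp_force: 41.3
```

```bash
python3 - <<'E'
import st,pickle
from wp import *
f=optics.grab_frame("wrist");pickle.dump(f,open("wp1.pkl","wb"))
P=cloud(f);Q=P-O;x=Q@EX*1e3;y=Q@EY*1e3;z=Q[...,2]*1e3
a=[project(f,case(t,0,26)).round(1) for t in(-55,55)];print("pred",a)
for n in("pin0","pin1"):
    for d in optics.find_in("wrist",n)[:3]: print(n,round(d["conf"],2),np.round(d["centre"],1))
for t in(-55,55):
    m=(abs(x-t)<25)&(abs(y)<25)&(z>12)&(z<40);print(t,m.sum(),x[m].mean().round(1),y[m].mean().round(1),z[m].max().round(1),np.percentile(z[m],90).round(1)); m&=z>20;print(m.sum(),x[m].mean().round(1),y[m].mean().round(1))
c=f["color"][40:290,240:560];cv2.imwrite("pics/w4.png",cv2.resize(c,(768,600),interpolation=cv2.INTER_CUBIC)[...,::-1])
E
```

```text
41.65 q [ 0.027  0.428  0.146  1.278  0.002 -0.135] p [0.6274 0.0176 0.2519] r 0.628 F [-0.3  0.5 -3.6]
[[-9.869e-01 -1.612e-01  1.080e-02]
 [-1.612e-01  9.869e-01  2.400e-03]
 [-1.110e-02  6.000e-04 -9.999e-01]]
tilt 0.6 az 13.0
pred [array([115.9, 422.4]), array([214.2, 413.9])]
pin0 0.56 [168.1 520.2]
pin1 0.56 [168.1 520.2]
-55 65 -54.4 -1.4 27.9 26.0
44 -54.1 -1.0
55 54 54.2 -1.4 27.1 25.8
32 54.8 -1.0
```

View pics/w4.png

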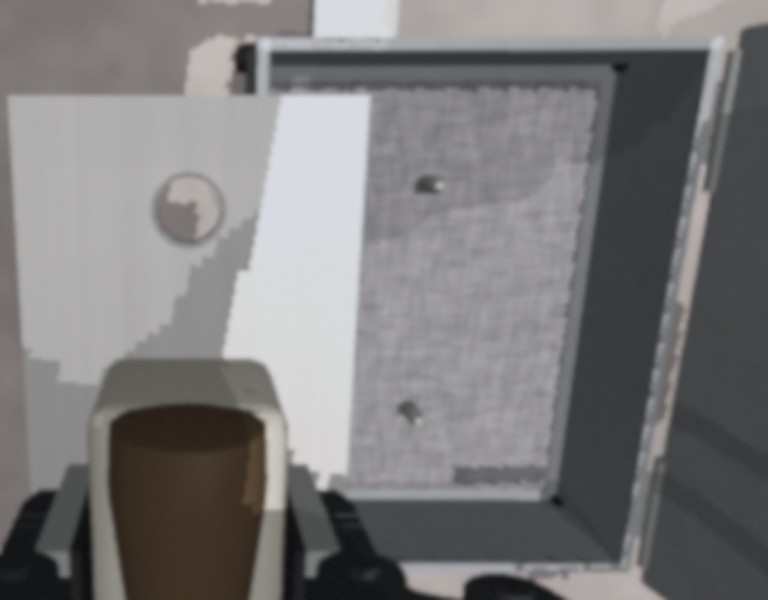

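The crop shows the pins at (432,185) and (412,412), within about 2 px of prediction, and the plate's hole at (188,207). I'll check where the hole sits in the tool frame and plan the placing.

```bash
python3 - <<'E'
from wp import *
import pickle
f=pickle.load(open("wp1.pkl","rb"));P=cloud(f);p,M=now()
L=(P-p)@M  # tool frame
m=(abs(L[...,0])<.09)&(abs(L[...,1])<.04)&(L[...,2]>.004)&(L[...,2]<.03)
q=L[m];e=m.astype(np.uint8)
print("plate z tool",np.median(q[:,2]).round(4),"y range",np.percentile(q[:,1],[.5,99.5]).round(4),"xmax",np.percentile(q[:,0],99.7).round(4))
fl=(q[:,0]>.034)
pl=np.c_[q[fl][:,:2],np.ones(fl.sum())];print("slope",np.linalg.lstsq(pl,q[fl][:,2],rcond=None)[0].round(4))
# hole centroid: non-plate pixels near expected
u=project(f,p+M@[.055,0,.0129]);print("pred hole px",u)
g=(~m);n,l,s,c=cv2.connectedComponentsWithStats(g.astype(np.uint8))
k=l[int(u[0]),int(u[1])];print(s[k],c[k])
if k: 
    r=c[k][::-1]
    d=np.median(f["depth"][m&(abs(np.arange(400)[:,None]-r[0])<16)&(abs(np.arange(640)[None]-r[1])<16)])
    print("hole in tool",(M.T@(unproj(f,r,d)-p)).round(4))
print("over",(M.T@(case(0,-.6,150)-p)).round(4),(M.T@(case(0,-.6,60)-p)).round(4))
E
```

```text
plate z tool 0.014 y range [-0.0313  0.032 ] xmax 0.0767
slope [-0.0134 -0.004   0.0146]
pred hole px [132.05461407 317.04789146]
[304 114  27  26 532] [317.81954887 126.35338346]
hole in tool [0.0574 0.0003 0.0142]
over [-0.0029  0.1103  0.102 ] [-0.0019  0.1102  0.1919]
```

{"op": "step_arm", "data": {
  "increments": [
    [0.0,[-0.001,0.035,0],0],
    [0.0,[-0.003,0.075,0.02],0],
    [0.0,[-0.004,0.11,0.05],0],
    [0.0,[-0.0045,0.11,0.09],0],
    [0.0,[-0.004,0.11,0.13],0],
    [0.0,[-0.0035,0.11,0.165],0],
    [0.0,[-0.0033,0.11,0.188],0],
    [0.0,[-0.0033,0.11,0.2],0]
  ]
}}

```text
time: 42.6
position: [0.6133, 0.1273, 0.0493]
ee_rot: [-0.255, 3.125, 0.002]
ft_force: [-0.6, -0.7, -2.3]
width: 0.37
grasp_force: 41.3
```

{"op": "step_arm", "data": {
  "increments": [
    [0.0,[0,0,0],0],
    [0.0,[0,0,0],0],
    [0.0,[0,0,0],0],
    [0.0,[0,0,0],0],
    [0.0,[0,0,0],0],
    [0.0,[0,0,0],0],
    [0.0,[0,0,0],0],
    [0.0,[0,0,0],0]
  ]
}}

```text
time: 43.4
position: [0.6151, 0.1275, 0.052]
ee_rot: [-0.254, 3.12, 0.002]
ft_force: [0.4, 0.2, -2.9]
width: 0.367
grasp_force: 41.3
```

```bash
python3 - <<'E'
import st,pickle
from wp import *
p,M=now();d=p-O;print("case",(d@EX*1e3).round(1),(d@EY*1e3).round(1),p[2].round(4))
f=optics.grab_frame("wrist");pickle.dump(f,open("wp2.pkl","wb"))
u=project(f,p+M@[.055,0,.0129]);v=project(f,case(-55,0,26));print("hole px",u,"pin px",v)
r,c=int(u[0]),int(u[1])
im=f["color"][max(r-40,0):r+40,c-50:c+50];cv2.imwrite("pics/w5.png",cv2.resize(im,None,fx=7,fy=7,interpolation=cv2.INTER_CUBIC)[...,::-1]);print(max(r-40,0),c-50)
E
```

```text
43.4 q [ 0.204  0.553 -0.188  0.819  0.     0.042] p [0.6151 0.1275 0.052 ] r 0.628 F [ 0.4  0.2 -2.9]
[[-9.868e-01 -1.616e-01  1.080e-02]
 [-1.616e-01  9.868e-01  2.400e-03]
 [-1.100e-02  7.000e-04 -9.999e-01]]
tilt 0.6 az 13.0
case 1.5 -0.8 0.052
hole px [131.74940201 316.55047642] pin px [125.76781236 318.24709994]
91 266
```

View pics/w5.png

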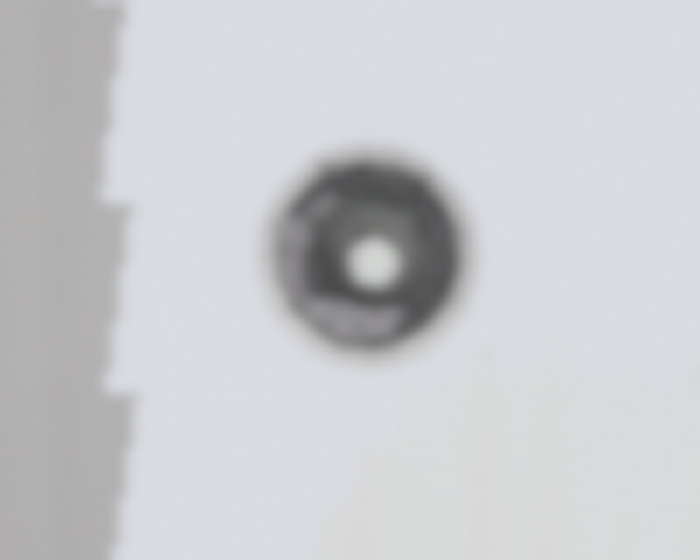

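The pin tip at (373,265) is concentric with the hole at (370,255) to under 1 mm. That makes 12 pictures viewed, two over the limit of 10, so I'll view no more. Lowering gently.

{"op": "step_arm", "data": {
  "increments": [
    [0.0,[0,0,0.005],0],
    [0.0,[0,0,0.01],0],
    [0.0,[0,0,0.015],0],
    [0.0,[0,0,0.019],0],
    [0.0,[0,0,0.023],0],
    [0.0,[0,0,0.026],0],
    [0.0,[0,0,0.0275],0],
    [0.0,[0,0,0.0275],0]
  ]
}}

```text
time: 44.25
position: [0.6152, 0.1275, 0.0252]
ee_rot: [-0.254, 3.12, 0.002]
ft_force: [-2.6, 0.2, 2.6]
width: 0.366
grasp_force: 42.2
```

```bash
python3 st.py
```

```text
44.25 q [ 0.204  0.58  -0.218  0.761  0.     0.042] p [0.6152 0.1275 0.0252] r 0.628 F [-2.6  0.2  2.6]
[[-9.868e-01 -1.616e-01  1.070e-02]
 [-1.616e-01  9.869e-01  2.200e-03]
 [-1.090e-02  5.000e-04 -9.999e-01]]
tilt 0.6 az 12.0
```

{"op": "step_arm", "data": {
  "increments": [
    [0.0,[0,0,0.0005],0],
    [0.0,[0,0,0.001],0],
    [0.0,[0,0,0.0015],0],
    [0.0,[0,0,0.0015],0],
    [0.0,[0,0,0.0015],0],
    [0.0,[0,0,0.0015],0],
    [0.0,[0,0,0.0015],0],
    [0.0,[0,0,0.0015],0]
  ]
}}

```text
time: 45.05
position: [0.6152, 0.1276, 0.0251]
ee_rot: [-0.254, 3.12, 0.002]
ft_force: [-5.5, -0.1, 12.2]
width: 0.372
grasp_force: 43.3
```

```bash
python3 - <<'E'
import st
from wp import *
p,M=now()
f=optics.grab_frame("wrist");L=cloud(f);m=(abs((L-p)@M[:,1])<.03)&((L-p)@M[:,0]>.034)&((L-p)@M[:,0]<.07)
q=L[m];q=q[(q[:,2]<.03)];x=(q-O)@EX;y=(q-O)@EY;A=np.c_[x,y,np.ones(len(x))];h=np.median(q[:,2]);k=abs(q[:,2]-h)<.003
print(len(q),"top z",h,np.linalg.lstsq(A[k],q[k,2],rcond=None)[0].round(4))
E
```

```text
45.05 q [ 0.204  0.58  -0.219  0.76  -0.     0.042] p [0.6152 0.1276 0.0251] r 0.628 F [-5.5 -0.1 12.2]
[[-9.868e-01 -1.618e-01  1.140e-02]
 [-1.618e-01  9.868e-01  2.300e-03]
 [-1.160e-02  5.000e-04 -9.999e-01]]
tilt 0.7 az 12.0
10894 top z 0.010592378084050183 [0.     0.0022 0.0106]
```

The plate is seated flat, with its top 10.6 mm up against 10 mm expected. Releasing and withdrawing.

{"op": "step_arm", "data": {
  "increments": [
    [0.0,[0,0,-0.0015],0],
    [0.06,[0,0,-0.0015],0],
    [0.06,[0,0,-0.0015],0],
    [0.06,[0,0,-0.0015],0],
    [0.06,[0,0,-0.01],0],
    [0.06,[0,0,-0.03],0],
    [0.06,[0,0,-0.06],0],
    [0.06,[0,0,-0.1],0]
  ]
}}

```text
time: 45.9
position: [0.6129, 0.127, 0.1226]
ee_rot: [-0.254, 3.124, 0.002]
ft_force: [0.1, 0.8, 0.6]
width: 0.704
grasp_force: 0.0
```

{"op": "step_arm", "data": {
  "increments": [
    [0.06,[0,0,-0.04],0],
    [0.06,[0,0,-0.08],0],
    [0.06,[0,-0.02,-0.12],0],
    [0.06,[0,-0.05,-0.14],0],
    [0.06,[0,-0.08,-0.15],0],
    [0.06,[0,-0.08,-0.15],0],
    [0.06,[0,-0.08,-0.15],0],
    [0.06,[0,-0.08,-0.15],0]
  ]
}}

```text
time: 46.7
position: [0.6252, 0.0486, 0.2724]
ee_rot: [-0.255, 3.122, 0.003]
ft_force: [0.2, -0.2, -0.8]
width: 0.7
grasp_force: 0.0
```

```bash
python3 - <<'E'
import st
from wp import *
for cam in("wrist","scene"):
    f=optics.grab_frame(cam);P=cloud(f);Q=P-O;x=Q@EX;y=Q@EY;z=Q[...,2]
    m=(abs(x)<.085)&(abs(y)<.045)&(z>.007)&(z<.016)
    if m.sum()>50:
        k=np.c_[x[m],y[m]].astype(np.float32)*1e3;print(cam,m.sum(),cv2.minAreaRect(k),"z med",np.median(z[m]).round(4),np.linalg.lstsq(np.c_[k,np.ones(len(k))],z[m]*1e3,rcond=None)[0].round(4))
    m=(abs(x)<.1)&(z>.12)&(z<.27)&(y>.06)&(y<.2)
    if m.sum()>300: a=np.polyfit(z[m],y[m],1);print("lid",1.571+np.arctan(a[0]))
    for nm,c in(("chip",(.51,-.126)),("chip2",(.705,-.15)),("bone",(.70,-.29))):
        m=(np.hypot(P[...,0]-c[0],P[...,1]-c[1])<.06)&(z>.012); print(cam,nm,m.sum(),P[m].mean(0).round(3) if m.any() else 0)
E
cat > /dev/null; python3 - <<'E'
import sys;sys.path.insert(0,'.')
from h import *;import pickle
f=pickle.load(open('scene.pkl','rb'));P=cloud(f);z=P[...,2]
for nm,c in(("chip",(.51,-.126)),("chip2",(.705,-.15)),("bone",(.70,-.29))):
    m=(np.hypot(P[...,0]-c[0],P[...,1]-c[1])<.06)&(z>.012); print("before",nm,m.sum(),P[m].mean(0).round(3))
E
```

```text
46.7 q [ 0.077  0.424  0.193  1.33   0.002 -0.086] p [0.6252 0.0486 0.2724] r 0.627 F [ 0.2 -0.2 -0.8]
[[-0.9867 -0.1621  0.0095]
 [-0.1621  0.9868  0.0028]
 [-0.0098  0.0012 -1.    ]]
tilt 0.6 az 16.0
wrist 4863 ((-1.1097640991210938, 0.025951385498046875), (163.63507080078125, 89.05630493164062), 0.08799434453248978) z med 0.0105 [-0.00000e+00 -3.00000e-04  1.04627e+01]
lid 1.6846230058482254
wrist chip 1463 [ 0.513 -0.129  0.019]
wrist chip2 729 [ 0.705 -0.149  0.017]
wrist bone 4209 [ 0.705 -0.275  0.038]
scene 290 ((48.97569274902344, -4.048191070556641), (77.5580062866211, 59.44120407104492), 86.65584564208984) z med 0.0097 [-9.40000e-03  1.03000e-02  1.04016e+01]
lid 1.7742699386319392
scene chip 101 [ 0.52  -0.127  0.018]
scene chip2 80 [ 0.713 -0.147  0.017]
scene bone 651 [ 0.717 -0.283  0.042]
before chip 102 [ 0.52  -0.127  0.018]
before chip2 75 [ 0.712 -0.147  0.017]
before bone 653 [ 0.717 -0.284  0.042]
```

The plate lies flat on the floor of the case, with slope about 0 and its top at 10.5 mm. The lid is open, the two chips and the bone block have not moved, and the gripper is clear.

```bash
python3 -c "
from bench import ctrl
print(ctrl.job_done())"
```

```text
the job is handed in; nothing more can be done
None
```

The job is handed in at about 47 s: latch off, catch pushed in, lid standing open, and the smallest carrier lowered flat onto both pins. I checked only the two chips and the bone block for movement (none had moved), and I viewed 12 pictures against the limit of 10.

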